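# Load the bench shaker and seat its carrier plate

## Task

Stand the round and the square metal sample block upright in the matching nests of the shaker's carrier plate, fully home, and let go of them. Then turn the quarter-turn fastener on the plate clockwise until its slot lines up with the two index marks, and only then press the sprung plate all the way down against the shaker's frame. Finish while holding it pressed down: do not let it rise again; leave the bottle, the beaker and the tube rack where they are.

Things in the scene. Friction and masses are not known exactly. Their poses are not given: they have to be found in the camera images.
- round_block_mid (a point): centre (half-way up) of the loose round aluminium sample block: an upright cylinder 48 mm in diameter, 60 mm tall, with five small wells drawn on top, about 0.15 kg; z is its axis
- square_block_mid (a point): centre (half-way up) of the loose square aluminium sample block: an upright block 40 x 40 mm, 60 mm tall, with four small wells drawn on top, about 0.15 kg; its x and y axes are square to its side faces, z up
- round_nest (a point): mouth centre, level with the plate's top face, of the round nest (54 mm diameter, 15 mm deep, flat floor, chamfered rim) in the carrier plate; a block fully home stands 45 mm above the plate. Axes are the plate's: x from the edge nearest the robot to the far edge, y to the left. Moves down with the plate
- square_nest (a point): mouth centre, level with the plate's top face, of the square nest (46 x 46 mm, sides along the plate's x and y, 15 mm deep, flat floor, chamfered rim), 120 mm beside the round nest along the plate's -y. Same axes
- fastener_grip (a point): on the upright axis of the steel fastener, 18 mm above the plate's top, near the plate's edge towards the robot (110 mm along -x from midway between the nests): a disc 44 mm across, 6 mm high, lying on the plate, and on it an upright grip bar 40 mm long, 12 mm thick, 24 mm high (top 30 mm above the plate), the dark slot along its top. The bar's length is this point's y axis
- fastener (a joint): turn, rad: 0 = bar along the plate's y, grows clockwise from above, 1.571 = slot lined up with the two dark index marks on the plate either side of the disc, along the plate's x; stops at 0 and 2.0. Light friction (0.06 N m), stays where left. A key below lets the plate go down only when the slot is lined up to about 0.2 rad; else it is stopped after 1 to 2 mm
- carrier_plate (a joint): downward travel, m: 0 = raised, 0.008 = all the way down against the frame (stop). A grey panel 220 x 260 x 20 mm sliding straight up and down on the shaker; its top face is 93 mm above the work surface when raised. Springs lift it: with the blocks on, pressing down takes about 5 N at the top, 9 N at the bottom; it rises when let go
- shaker_base (a point): centre of the underside of the fixed white shaker housing, 250 x 290 mm (x, y) and 65 mm high, on the work surface; its axes are the plate's, the plate is centred over it
- reagent_bottle_mid (a point): bystander: white bottle with a green cap, 64 mm diameter, 150 mm tall; point 75 mm up its axis
- beaker_mid (a point): bystander: glass beaker 70 mm diameter, 85 mm tall; point 42 mm up its axis
- tube_rack_mid (a point): bystander: white tube rack 90 x 140 mm, 93 mm tall with its tubes; point at its centre 28 mm up
There are look-alikes about, which are no part of the job. What is shaped like the part that bears round_block_mid but orange is not meant.

How it is judged:
By the outcome, as a careful person would: the job done as asked, in the order asked, and still so for the second after the job is handed in, while the arm keeps its last pose, push and grip.
It also fails if it takes over 67 s, if anything falls off the work surface, if the arm or the gripper's body presses on something with over 40 N, if the wrist force passes 120 N, or if a joint passes its speed limit or range.

## Robot

A 6-joint arm with a two-finger parallel gripper is mounted at the origin on the work surface. World frame = base frame: x ahead of the robot, y to its left, z up, the work surface at z = 0. Lengths are in m, angles in rad, forces in N, time in s.
With the tool pointing down it reaches from about 0.375 to 0.925 m from the base axis. Payload 5.7 kg.
Tool frame: the origin (TCP) lies midway between the tips of the shut fingers; the grasp point (between the pads) lies 19 mm behind it; x points along the fingers, y is the direction in which the jaws open and shut, and the axes are right-handed (so a half turn about x gives the same grasp; the last joint's range is limited). The gripper opens to 85 mm and grips with 20 to 120 N. Pads are 22 mm wide; open, the fingers measure 114 mm over their backs; the gripper's body (76 mm by 85 mm) begins 54 mm behind the grasp point. The pads swing forward as they close: fully open they stand 13 mm farther back than shut.
Start: joints at [1.182, 0.359, 1.51, -0, 1.272, -0.115], TCP at [0.162, 0.578, 0.192] pointing down, gripper open.
Joint ranges: [-2.97, 2.97], [-1.01, 2.36], [0.21, 2.38], [-0.96, 4.11], [0.2, 2.71], [-2.98, 2.98]. Speed limits (rad/s): [2.39, 2.39, 3.14, 3.14, 3.14, 3.14].

## Interface

Orientations are given as a unit quaternion [w, x, y, z].
In Python, from station import manip gives the robot as it stands. The module is installed in compiled form; this text tells all that it offers.
- The arm moves only by the tool jog_arm, never from a script. Its arguments are lists of equal length, an entry for each row: "rotation": the turn, a rotation vector about the tool's x, y, z in rad, a list of three; "dp": the shift along the tool's x, y, z in mm, a list of three; "claw": the opening, from -1 (shut) to 1 (fully open). In form: {"rotation": [[rx, ry, rz], ...], "dp": [[x, y, z], ...], "claw": [claw, ...]}. A call has 1 to 5 rows; each row shifts and turns the commanded pose from where the row before left it, along the tool's axes as they then stand; what a row does not reach is not made up. A row lasts 1/8 s, in which the tool goes at most 62.5 mm and 10.7 degrees, less where a joint would pass 70% of its speed; a pose out of reach is approached as far as the arm can. A call with a gripper value outside its range is refused whole. The fingers move at their own pace and stop on an object; "grip_force" is the grip in N (left out, the last holds). Time passes only in rows, so rows that do not move let the fingers close. It gives the time, the measured TCP pose, the force and the opening at its end, in the units of the state.
- manip.observe(): the state, without advancing time (a new reading comes with each control period).
- manip.grab_frame(name): name is "scene" or "top"; returns the picture (420x560x3 uint8, red, green, blue); there is no depth.
- manip.calibration(name): a dict with "K" (3x3 intrinsics, pixels), "R" (3x3) and "t" (3): a world point X has camera coordinates R X + t. Camera axes: x right, y down, z forward; pixel columns grow to the right and rows downward; lengths in m; the calibration is good to about 2 mm. A picture is of the moment at which its call begins. calibration takes no time and is no camera call.
- manip.finish_job(): hands the job in, once; it reports no verdict.
The state is a dict: "clock": time; "qpos": joint angles; "qvel": joint speeds; "effort": joint torques, N m; "eef_pos": TCP position; "tool_rot": TCP orientation; "contact_force": force on the tool from outside, world axes, zero at the start; "moment": the same for the moment, N m; "width": finger opening in m.
Only numpy, scipy, OpenCV 4.12 (cv2) and the standard library are available. Lean on these libraries where they do the work, as an engineer would, in place of code of your own. Each camera call takes 0.05 s, during which the arm holds its last target.

## Working session

There is one attempt and no reset: what is moved stays moved. The work goes in short steps, Python scripts to look and compute and a tool call to move; the robot and the scene stay as the last step left them, time stands still between calls to the robot, and variables do not carry over. Pictures are saved under pics/ and viewed, and the job is handed in when it is done.

Besides the shell and the picture viewer there is one more tool, called after "Emit:" as a command line: name --argument value ..., lists and objects as JSON in quotes. jog_arm: Moves the arm, as the interface text tells. Its arguments: {"type":"object","properties":{"rotation":{"type":"array","items":{"type":"array","items":{"type":"number"}}},"dp":{"type":"array","items":{"type":"array","items":{"type":"number"}}},"claw":{"type":"array","items":{"type":"number"}},"grip_force":{"type":"number"}},"required":["rotation","dp","claw"]}

```bash
mkdir -p pics
python3 - <<'E'
from station import manip
import cv2,numpy as np
s=manip.observe()
for k,v in s.items(): print(k,np.round(v,4))
for n in("scene","top"):
    im=manip.grab_frame(n); cv2.imwrite(f"pics/{n}0.png",cv2.cvtColor(im,cv2.COLOR_RGB2BGR))
    c=manip.calibration(n); print(n,{k:np.round(v,4).tolist() for k,v in c.items()})
E
```

```text
clock 0.0
qpos [ 1.1819  0.3595  1.5114 -0.      1.2725 -0.1151]
qvel [-0.0002  0.0005 -0.0009  0.0012  0.0011  0.0003]
effort [-9.00000e-04 -5.27630e+01 -2.78618e+01 -3.00000e-04  1.32000e-02
  0.00000e+00]
eef_pos [0.162  0.577  0.1913]
tool_rot [ 0.7003  0.0959  0.7007 -0.0971]
contact_force [0.0318 0.1901 0.4909]
moment [-0.0204 -0.0332  0.0176]
width 0.0851
scene {'K': [[382.7973, 0.0, 286.5553], [0.0, 382.7973, 214.4666], [0.0, 0.0, 1.0]], 'R': [[-0.7755, 0.6312, -0.0148], [0.4833, 0.5783, -0.6572], [-0.4063, -0.5168, -0.7535]], 't': [0.5346, -0.1511, 1.1612]}
top {'K': [[425.6231, 0.0, 280.104], [0.0, 425.6231, 216.6766], [0.0, 0.0, 1.0]], 'R': [[0.0059, -1.0, -0.0063], [-0.985, -0.0047, -0.1724], [0.1724, 0.0072, -0.985]], 't': [-0.1052, 0.6073, 1.0963]}
```

View pics/scene0.png

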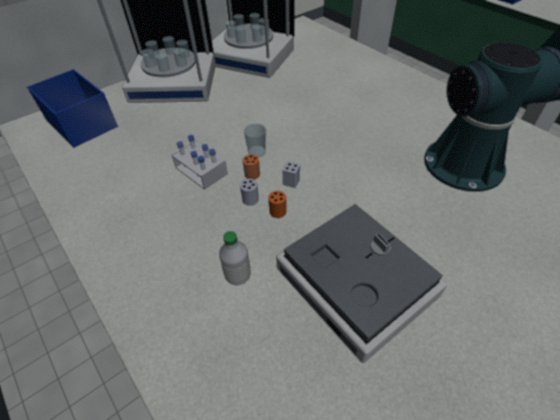

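View pics/top0.png

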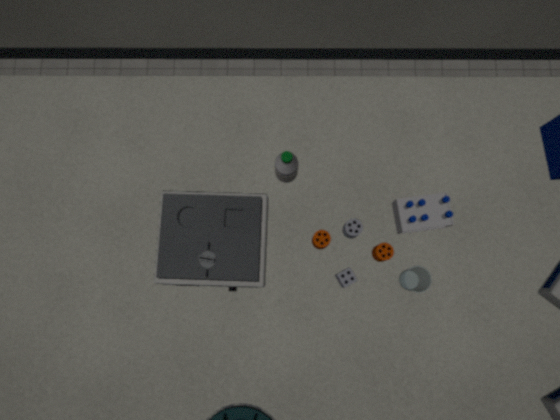

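The top view shows round five-well blocks at (353,228) in grey, and at (321,239) and (383,252) in orange. The grey one fits the description and the orange ones are excluded. The square grey block is at (346,278). The plate spans about (160–267, 192–286), with its fastener at (207,260). I'll confirm this in enlarged crops.

Run:
```python
import cv2,numpy as np
a=cv2.imread("pics/top0.png");b=cv2.imread("pics/scene0.png")
cv2.imwrite("pics/c1.png",cv2.resize(a[205:300,300:410],None,fx=6,fy=6,interpolation=cv2.INTER_CUBIC))
cv2.imwrite("pics/c2.png",cv2.resize(a[180:300,145:280],None,fx=5.5,fy=5,interpolation=cv2.INTER_CUBIC)) if 0 else cv2.imwrite("pics/c2.png",cv2.resize(a[180:300,145:280],None,fx=5,fy=5,interpolation=cv2.INTER_CUBIC))
cv2.imwrite("pics/c3.png",cv2.resize(b[145:225,225:315],None,fx=7,fy=7,interpolation=cv2.INTER_CUBIC))
```

```text
(no output)
```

View pics/c1.png

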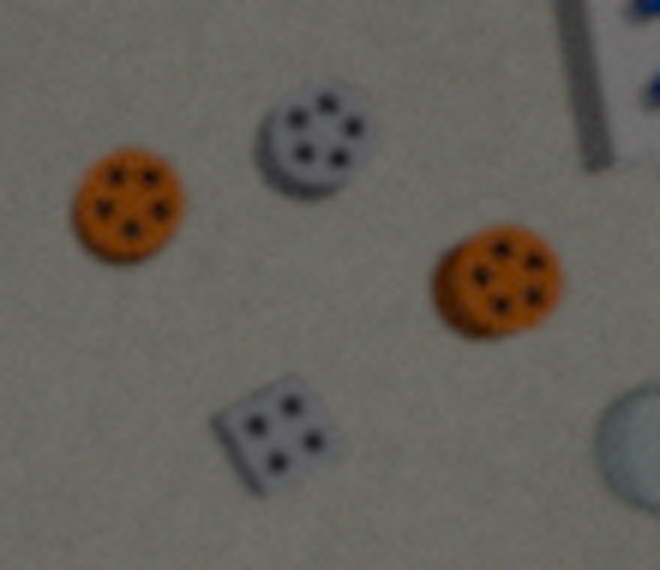

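View pics/c2.png

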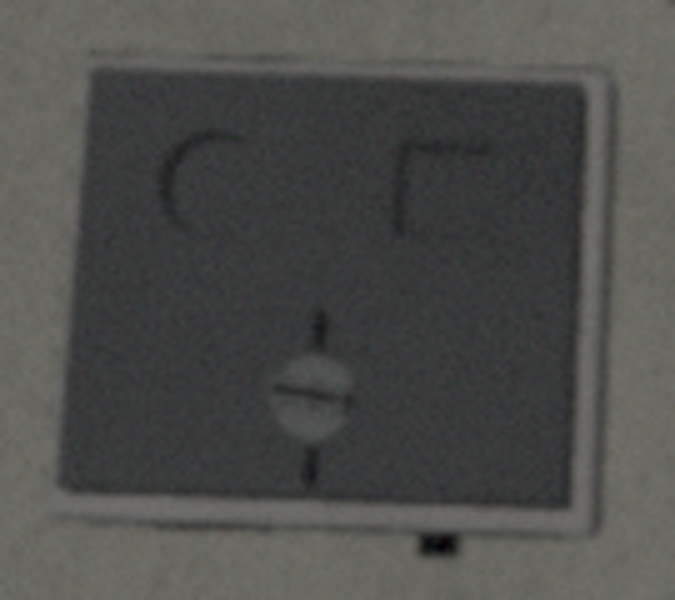

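View pics/c3.png

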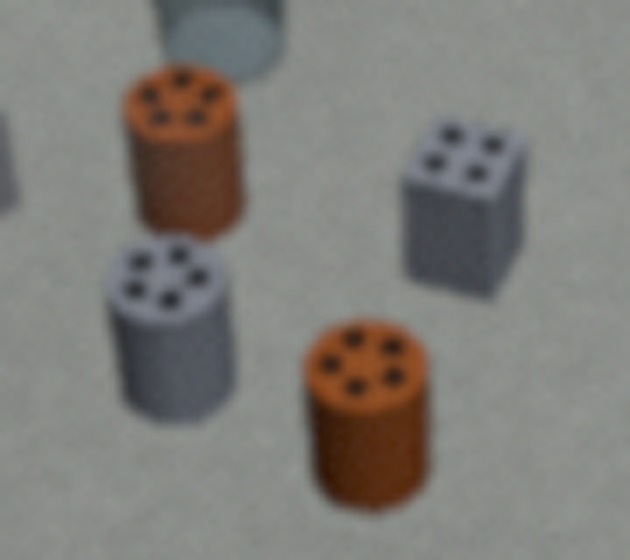

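The crops confirm it: a grey five-well cylinder at (353,228), a grey four-well square block at (346,278), and the plate with its slot now roughly along plate y. Next I'll measure the poses.

```bash
cat > h.py <<'E'
import cv2,numpy as np
from station import manip
def ray(n,uv,z):
    c=manip.calibration(n);K,R,t=map(np.array,(c["K"],c["R"],c["t"]))
    d=R.T@np.linalg.inv(K)@np.array([uv[0],uv[1],1.]);o=-R.T@t
    return o+d*(z-o[2])/d[2]
def proj(n,X):
    c=manip.calibration(n);x=np.array(c["R"])@X+np.array(c["t"]);x=np.array(c["K"])@x;return x[:2]/x[2]
def blobs(g,box,s=8,thr=None,amin=.5,amax=20):
    x0,y0,x1,y1=box
    z=cv2.resize(g[y0:y1,x0:x1],None,fx=s,fy=s,interpolation=cv2.INTER_CUBIC)
    m=(z<thr).astype(np.uint8)
    n,l,st,ce=cv2.connectedComponentsWithStats(m)
    return [((ce[i]+.5)/s-.5+[x0,y0],st[i,4]/s/s) for i in range(1,n) if amin<st[i,4]/s/s<amax]
def quad(g,mask_box,lo,hi):
    m=np.zeros_like(g);x0,y0,x1,y1=mask_box
    s=4;z=cv2.GaussianBlur(cv2.resize(g[y0:y1,x0:x1],None,fx=s,fy=s,interpolation=cv2.INTER_CUBIC),(0,0),2)
    m=((z>lo)&(z<hi)).astype(np.uint8)
    m=cv2.morphologyEx(cv2.morphologyEx(m,cv2.MORPH_CLOSE,np.ones((41,41))),cv2.MORPH_OPEN,np.ones((41,41)))
    cs,_=cv2.findContours(m,cv2.RETR_EXTERNAL,cv2.CHAIN_APPROX_NONE)
    c=max(cs,key=cv2.contourArea)
    h=cv2.convexHull(c);q=cv2.approxPolyDP(h,0.04*cv2.arcLength(h,True),True)[:,0].astype(float)
    P=c[:,0].astype(float);L=[]
    for i in range(len(q)):
        a,b=q[i],q[(i+1)%len(q)];d=(b-a)/np.linalg.norm(b-a);w=P-a
        t=w@d;e=abs(w[:,0]*d[1]-w[:,1]*d[0]);ln=np.linalg.norm(b-a)
        k=P[(t>.12*ln)&(t<.88*ln)&(e<8)]
        vx,vy,x,y=cv2.fitLine(k.astype(np.float32),cv2.DIST_HUBER,0,.01,.01).ravel();L.append(np.cross([x,y,1],[x+vx,y+vy,1]))
    out=[]
    for i in range(len(L)):
        p=np.cross(L[i-1],L[i]);out.append((p[:2]/p[2]+.5)/s-.5+[x0,y0])
    return np.array(out)
E
python3 - <<'E'
from h import *
np.set_printoptions(suppress=True,precision=4)
G={n:cv2.cvtColor(cv2.imread(f"pics/{n}0.png"),cv2.COLOR_BGR2GRAY) for n in("top","scene")}
print(G["top"][235:245,235:240].mean(),G["top"][285:287,200:230].mean(), G["scene"][260:300,350:355].mean())
def g0(n): return G[n]
B={"top":{"round":(341,216,364,240),"sq":(334,265,358,290)},"scene":{"round":(240,178,258,190),"sq":(282,161,301,174)}}
for n in B:
  for k,b in B[n].items():
    z=G[n][b[1]:b[3],b[0]:b[2]]; print(n,k,z.min(),np.median(z),z.max())
    for thr in (60,70,80):
      w=blobs(G[n],b,thr=thr)
      print(thr,[(x[0].round(1).tolist(),round(x[1],1)) for x in w], ray(n,np.mean([x[0] for x in w],0),.06)[:2] if w else '')
for n,b,hi in(("top",(140,175,290,300),82),("scene",(265,195,460,365),82)):
  q=quad(G[n],b,30,hi);print(n,q)
  X=np.array([ray(n,p,.093) for p in q]);print(X[:,:2],X.mean(0)[:2],[np.linalg.norm(X[i]-X[i-1]) for i in range(len(X))],[np.arctan2(*(X[i]-X[i-1])[1::-1]) for i in range(len(X))])
E
```

```text
56.44 85.06666666666666 75.285
top round 25 93.0 107
60 [([354.1, 221.9], np.float64(6.2)), ([349.2, 224.3], np.float64(6.2)), ([358.4, 225.8], np.float64(6.2)), ([343.8, 227.9], np.float64(0.6)), ([350.3, 230.1], np.float64(6.1)), ([356.0, 230.9], np.float64(6.2))] [ 0.5799 -0.2938]
70 [([354.1, 221.9], np.float64(9.8)), ([349.2, 224.4], np.float64(10.0)), ([358.4, 225.7], np.float64(9.5)), ([350.3, 230.0], np.float64(9.6)), ([356.1, 230.9], np.float64(9.6))] [ 0.5806 -0.2982]
80 [([354.1, 221.9], np.float64(14.6)), ([349.2, 224.4], np.float64(15.4)), ([358.4, 225.7], np.float64(14.4)), ([350.2, 230.0], np.float64(14.5)), ([356.0, 230.9], np.float64(14.5))] [ 0.5806 -0.2981]
top sq 31 97.0 109
60 [([348.1, 272.2], np.float64(6.1)), ([342.3, 275.5], np.float64(6.6)), ([351.8, 278.2], np.float64(5.8)), ([337.4, 277.9], np.float64(0.7)), ([345.8, 281.6], np.float64(6.1))] [ 0.4471 -0.2727]
70 [([348.2, 272.2], np.float64(9.5)), ([342.3, 275.5], np.float64(9.8)), ([351.8, 278.2], np.float64(9.0)), ([345.8, 281.6], np.float64(9.5))] [ 0.4477 -0.2778]
80 [([348.2, 272.2], np.float64(14.2)
[... 1458 characters left out ...]
p.float64(0.2212230105969069), np.float64(0.2776952983970572), np.float64(0.22306242988588298), np.float64(0.277327368026141)] [np.float64(-0.028560905737321913), np.float64(-1.5966059123999667), np.float64(3.111377666784007), np.float64(1.53835881435764)]Traceback (most recent call last):
  File "<stdin>", line 14, in <module>
  File "h.py", line 28, in quad
    vx,vy,x,y=cv2.fitLine(k.astype(np.float32),cv2.DIST_HUBER,0,.01,.01).ravel();L.append(np.cross([x,y,1],[x+vx,y+vy,1]))
              ~~~~~~~~~~~^^^^^^^^^^^^^^^^^^^^^^^^^^^^^^^^^^^^^^^^^^^^^^^
cv2.error: OpenCV(4.12.0) /io/opencv/modules/imgproc/src/linefit.cpp:50: error: (-215:Assertion failed) count > 0 in function 'fitLine2D_wods'
```

Run:
```python
from h import *
np.set_printoptions(suppress=True,precision=4)
G={n:cv2.cvtColor(cv2.imread(f"pics/{n}0.png"),cv2.COLOR_BGR2GRAY) for n in("top","scene")}
print(G["top"][240,250:275],G["top"][180:200,220],G["scene"][290,265:345:2],G["scene"][240,380:430:2])
W=[[(348.2,272.2),(342.3,275.5),(351.8,278.1),(345.8,281.6)],[(289.1,163.9),(295,165.2),(286.7,167.8),(292.7,169.3)]]
for n,w in zip(("top","scene"),W):
  X=np.array([ray(n,p,.06)[:2] for p in w]);print(n,X.mean(0),[np.degrees(np.arctan2(*(X[i]-X[j])[::-1]))%90 for i,j in((0,1),(2,3),(0,2),(1,3))])
print("round scene",ray("scene",np.mean([(250.1,181),(244.7,182),(252.8,184.1),(243.9,185.9),(248.9,187.4)],0),.06))
for n,b,his in(("top",(140,175,290,300),(66,70,74)),("scene",(265,195,460,365),(90,100,110))):
 for hi in his:
  try:q=quad(G[n],b,0,hi)
  except Exception as e: print(n,hi,"fail");continue
  print(n,hi,q.round(1).tolist())
  X=np.array([ray(n,p,.093) for p in q]);print(X[:,:2].tolist(),X.mean(0)[:2],np.array([np.linalg.norm(X[i]-X[i-1]) for i in range(len(X))]),np.degrees([np.arctan2(*(X[i]-X[i-1])[1::-1]) for i in range(len(X))]))
```

```text
[ 56  54  56  56  52  57  59  54  57  50  64  88 104 105  93  79  74  92
 101 102 105 106 108 106 102] [102 100 103 103 105 104 105 105 105 104 101  97  92  97  97  77  57  58
  57  51] [145 142 138 144 146 143 145 143 142 143 141 141 143 144 143 131  64  25
  29  48  69 105 135 147 146 106  34  22  27  52  74  76  76  76  77  78
  73  78  78  78] [ 81  75  57  84  52  33  58  75  76  81 113 136 139 141 143 136 140 140
 140 143 142 140 143 140 139]
top [ 0.4477 -0.2778] [np.float64(29.018856235071077), np.float64(29.955847174355576), np.float64(30.73029876568763), np.float64(29.28525519741205)]
scene [ 0.4468 -0.2774] [np.float64(31.677057370363997), np.float64(29.662198531734447), np.float64(28.188183344891655), np.float64(29.437923889160544)]
round scene [ 0.5802 -0.2975  0.06  ]
top 66 [[163.6, 194.1], [261.7, 197.0], [258.3, 281.1], [156.6, 277.3]]
[[0.6595353936710033, 0.20459639661214743], [0.6528852400805847, -0.0535829295001667], [0.4345426876574652, -0.04789235431155066], [0.44278154048485174, 0.2108776011485559]] [0.5474 0.0785] [0.2168 0.2583 0.2184 0.2589] [ -1.6599 -91.4
[... 986 characters left out ...]
.5535  88.495   -1.516  -92.0154]
scene 100 [[355.1, 204.1], [446.5, 278.8], [360.5, 364.8], [267.3, 257.1]]
[[0.43729314830184285, -0.04238158101190864], [0.4442449637137146, 0.22622366323909193], [0.7099891493506372, 0.23573770134466127], [0.6971417055986944, -0.05488321437041588]] [0.5722 0.0912] [0.2601 0.2687 0.2659 0.2909] [177.2456  88.5174   2.0504 -92.5312]
scene 110 [[355.0, 203.5], [533.6, 349.6], [351.5, 349.6], [266.4, 258.1]]
[[0.435929354375858, -0.0439504157130684], [0.44847993298416866, 0.4158035687513555], [0.7027313159366954, 0.20633716220158013], [0.7004216071579576, -0.05396030924367845]] [0.5719 0.1311] [0.2647 0.4599 0.3294 0.2603] [177.8326  88.4363 -39.4836 -90.5084]
```

Run:
```python
from h import *
np.set_printoptions(suppress=True,precision=4)
G={n:cv2.cvtColor(cv2.imread(f"pics/{n}0.png"),cv2.COLOR_BGR2GRAY) for n in("top","scene")}
print([(x[0].round(1),round(x[1],1)) for x in blobs(G["top"],(195,238,222,282),thr=45)])
print([(x[0].round(1),round(x[1],1)) for x in blobs(G["scene"],(362,230,400,262),thr=60)])
a=-0.0275;ex=np.array([np.cos(a),np.sin(a),0]);ey=np.array([-ex[1],ex[0],0])
c=np.array([.5475,.0786,.093])
bb=cv2.imread("pics/scene0.png");aa=cv2.imread("pics/top0.png")
def draw(im,n,box,s,fn):
    x0,y0,x1,y1=box;z=cv2.resize(im[y0:y1,x0:x1],None,fx=s,fy=s,interpolation=cv2.INTER_CUBIC)
    z=cv2.convertScaleAbs(z,alpha=1.7)
    def pl(P,col):
        q=np.array([((proj(n,p)-[x0,y0]+.5)*s-.5) for p in P]).round().astype(int);cv2.polylines(z,[q],True,col,1)
    pl([c+x*ex*.11+y*ey*.13 for x,y in((1,1),(1,-1),(-1,-1),(-1,1))],(0,255,0))
    for m in (0.03,):
        M=c+m*ex
        th=np.linspace(0,2*np.pi,40)
        pl([M+ey*.06+.027*(np.cos(t)*ex+np.sin(t)*ey) for t in th],(0,0,255))
        pl([M-ey*.06+.023*(x*ex+y*ey) for x,y in((1,1),(1,-1),(-1,-1),(-1,1))],(0,0,255))
        F=M-.11*ex
        pl([F+.022*(np.cos(t)*ex+np.sin(t)*ey)+[0,0,.006] for t in th],(255,255,0))
    cv2.imwrite(fn,z)
draw(aa,"top",(145,180,280,300),5,"pics/d1.png");draw(bb,"scene",(265,195,460,365),4,"pics/d2.png")
```

```text
[(array([208.6, 245.5]), np.float64(18.7)), (array([208.4, 258.8]), np.float64(1.4)), (array([214.3, 259.6]), np.float64(1.2)), (array([206.7, 273. ]), np.float64(19.4))]
[(array([381.7, 238.1]), np.float64(14.4)), (array([390.8, 239.1]), np.float64(19.8))]
```

View pics/d1.png

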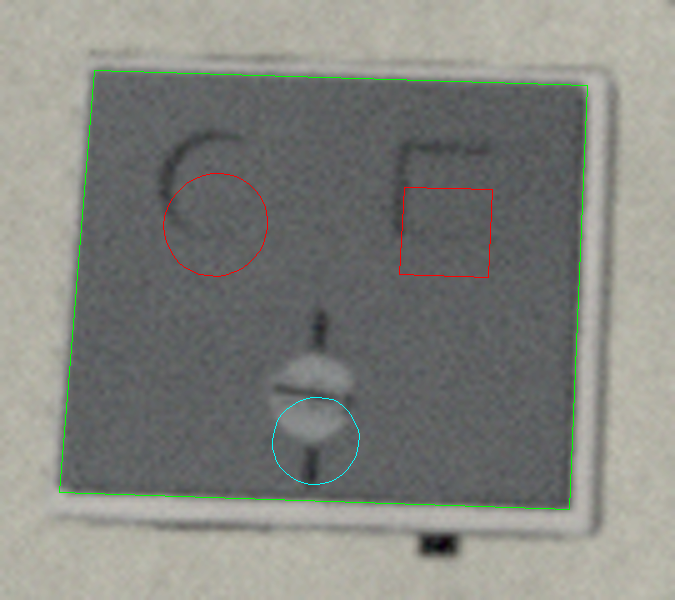

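View pics/d2.png

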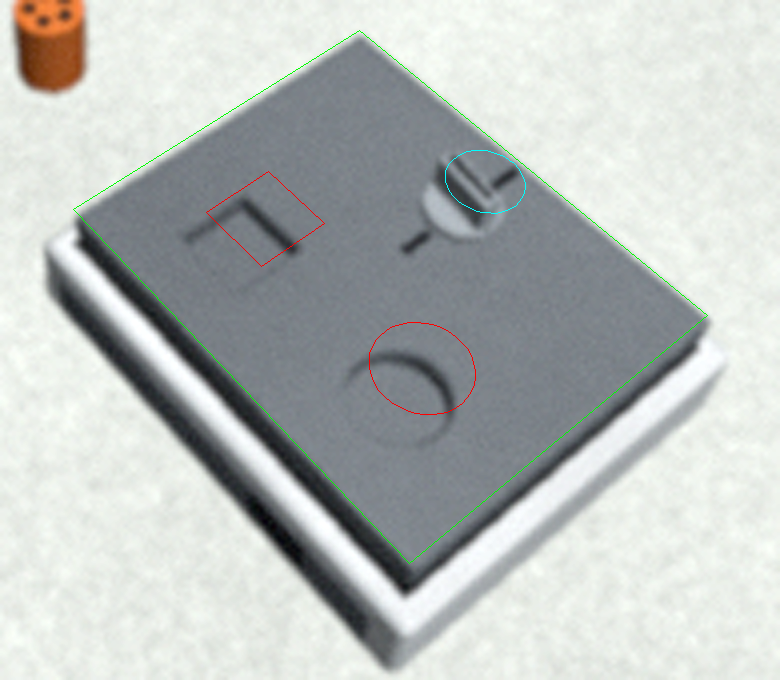

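Run:
```python
from h import *
np.set_printoptions(suppress=True,precision=4)
G={n:cv2.cvtColor(cv2.imread(f"pics/{n}0.png"),cv2.COLOR_BGR2GRAY) for n in("top","scene")}
a=-0.0275;ex=np.array([np.cos(a),np.sin(a),0]);ey=np.array([-ex[1],ex[0],0])
c=np.array([.5475,.0786,.093])
u=ray("top",(208.6,245.5),.093);v=ray("top",(206.7,273),.093)
print("F top",(u+v)/2,"ang",np.arctan2(*(u-v)[1::-1]),np.linalg.norm(u-v), "plate coords",((u+v)/2-c)@ex,((u+v)/2-c)@ey)
# scene marks in crop d2 (4x): (508,179),(417,242)
u=ray("scene",((508.5)/4-.5+265,(179.5)/4-.5+195),.093);v=ray("scene",((416.5)/4-.5+265,(243)/4-.5+195),.093)
print("F scene",(u+v)/2,((u+v)/2-c)@ex,((u+v)/2-c)@ey)
# slot top
s0=ray("top",(276/5-.4+145,387.5/5-.4+180),.123);s1=ray("top",(350/5-.4+145,400.5/5-.4+180),.123)
d=s0-s1;print("slot",(s0+s1)/2,np.arctan2(d[1],d[0])-np.pi/2-a,np.linalg.norm(d))
# nest corners
for n,p in(("top",(398.5/5-.4+145,143/5-.4+180)),("scene",(244/4-.4+265,199/4-.4+195))):
  X=ray(n,p,.093)-c;print(n,"sq corner plate coords",X@ex,X@ey)
for x in blobs(G["top"],(175,203,196,232),thr=47,amin=3): print(x)
bb=cv2.imread("pics/scene0.png");aa=cv2.imread("pics/top0.png")
def draw(im,n,box,s,fn):
    x0,y0,x1,y1=box;z=cv2.resize(im[y0:y1,x0:x1],None,fx=s,fy=s,interpolation=cv2.INTER_CUBIC)
    z=cv2.convertScaleAbs(z,alpha=1.7)
    def pl(P,col):
        q=np.array([((proj(n,p)-[x0,y0]+.5)*s-.5) for p in P]).round().astype(int);cv2.polylines(z,[q],True,col,1)
    for m in (0.05,):
        M=c+m*ex
        th=np.linspace(0,2*np.pi,40)
        for h,col in((0,(0,0,255)),(-.015,(0,255,255))):
          H=np.array([0,0,h])
          pl([H+M+ey*.06+.027*(np.cos(t)*ex+np.sin(t)*ey) for t in th],col)
          pl([H+M-ey*.06+.023*(x*ex+y*ey) for x,y in((1,1),(1,-1),(-1,-1),(-1,1))],col)
        F=M-.11*ex
        pl([F+.022*(np.cos(t)*ex+np.sin(t)*ey)+[0,0,.006] for t in th],(255,255,0))
    cv2.imwrite(fn,z)
draw(aa,"top",(145,180,280,300),5,"pics/d3.png");draw(bb,"scene",(265,195,460,365),4,"pics/d4.png")
```

```text
F top [0.4894 0.0826 0.093 ] ang -0.034017468742313595 0.07029887375823787 plate coords -0.05818983868858921 0.00242207321345779
F scene [0.4882 0.0844 0.093 ] -0.059469878141377976 0.004163070245460681
slot [0.4891 0.0785 0.123 ] -0.13956689825886257 0.03765334616512423
top sq corner plate coords 0.07595766051453277 -0.0327589585523178
scene sq corner plate coords 0.03057146349394967 -0.07663771998039841
```

View pics/d3.png

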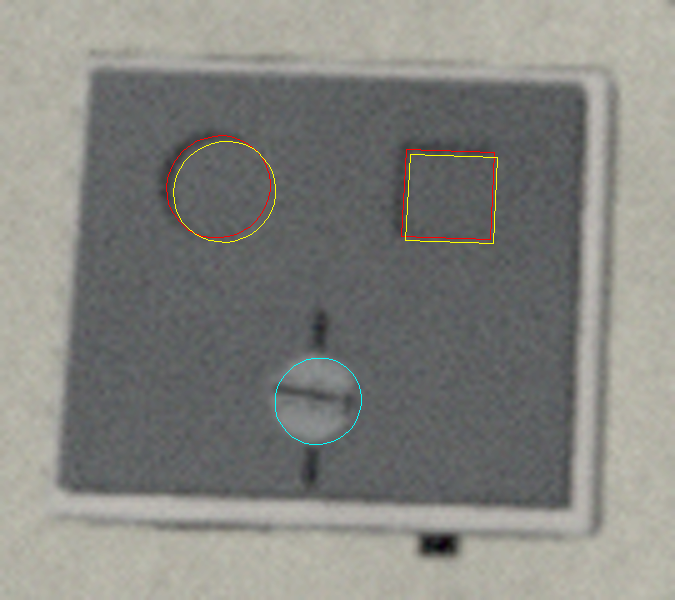

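View pics/d4.png

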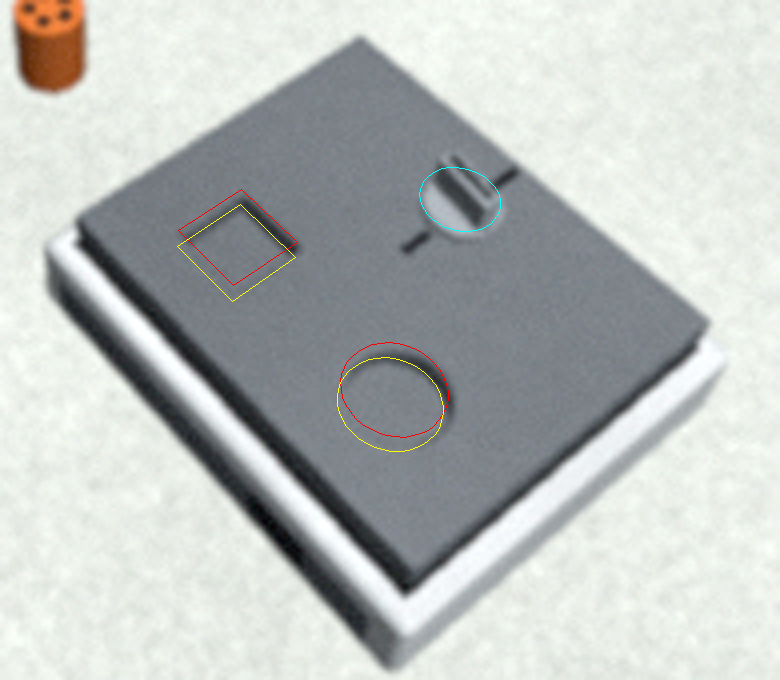

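The nests, marks and fastener agree in both views to about 1–2 mm. My values are fastener ≈ (0.489, 0.083), nest midpoint ≈ (0.5995, 0.0805), plate yaw ≈ −0.029 and fastener turned about 0.14. Next is a move-planning helper.

```bash
cat >> h.py <<'E'
from scipy.spatial.transform import Rotation as Ro
def plan(pos,yaw,flip=None):
    """from observed pose: total tool-frame rotvec to reach tool x=down, tool y at yaw (mod pi, nearest), then dp (mm) in new tool frame"""
    s=manip.observe();q=s["tool_rot"];R=Ro.from_quat([q[1],q[2],q[3],q[0]])
    best=None
    for k in (0,1):
        y=np.array([np.cos(yaw+k*np.pi),np.sin(yaw+k*np.pi),0]);x=np.array([0,0,-1.]);M=np.column_stack([x,y,np.cross(x,y)])
        r=(R.inv()*Ro.from_matrix(M)).as_rotvec()
        if flip is not None:
            if k==flip: best=(r,M)
        elif best is None or np.linalg.norm(r)<np.linalg.norm(best[0]): best=(r,M)
    r,M=best
    yn=R.as_matrix()[:,1]
    print("t",round(s["clock"],2),"p",np.round(s["eef_pos"],4),"yaw",round(np.arctan2(yn[1],yn[0]),3),"down",np.round(R.as_matrix()[:,0],3),"q",np.round(s["qpos"],2),"F",np.round(s["contact_force"],1),"w",round(s["width"],4))
    print("rotvec",np.round(r,4),"dp mm",np.round(M.T@(np.array(pos)-s["eef_pos"])*1000,1))
E
python3 - <<'E'
from h import *
plan((.45,.2,.25),0.0)
plan((.5803,-.2978,.16),0.0)
for p in((321,239),(383,252)):print(ray("top",p,.06))
print(ray("top",(287,157),.15))
E
```

```text
t 0.1 p [0.162  0.577  0.1913] yaw 1.297 down [-0.001 -0.002 -1.   ] q [ 1.18  0.36  1.51 -0.    1.27 -0.12] F [ 0.2  0.4 -0. ] w 0.0855
rotvec [1.297e+00 1.000e-03 1.600e-03] dp mm [-58.7 288.  377. ]
t 0.1 p [0.162  0.577  0.1913] yaw 1.297 down [-0.001 -0.002 -1.   ] q [ 1.18  0.36  1.51 -0.    1.27 -0.12] F [ 0.2  0.4 -0. ] w 0.0855
rotvec [1.297e+00 1.000e-03 1.600e-03] dp mm [ 31.3 418.3 874.8]
[ 0.54687163 -0.21089101  0.06      ]
[ 0.51320616 -0.374005    0.06      ]
[ 0.74399593 -0.11915314  0.15      ]
```

Emit:
jog_arm --rotation '[[0.18,0,0],[0.18,0,0],[0.18,0,0],[0.18,0,0],[0.18,0,0]]' --dp '[[-12,0,0],[-12,0,0],[-12,0,0],[-12,0,0],[-12,0,0]]' --claw '[1,1,1,1,1]'

```text
clock: 0.72
eef_pos: [0.1621, 0.5772, 0.2519]
tool_rot: [0.588, 0.393, 0.588, -0.394]
contact_force: [-0.5, -0.1, -0.1]
width: 0.0855
```

Emit:
jog_arm --rotation '[[0.18,0,0],[0.18,0,0],[0.037,0,0],[0,0,0],[0,0,0]]' --dp '[[0,0,0],[0,0,0],[0,20,30],[0,38,48],[0,38,48]]' --claw '[1,1,1,1,1]'

```text
clock: 1.35
eef_pos: [0.2598, 0.451, 0.2516]
tool_rot: [0.5, 0.499, 0.5, -0.5]
contact_force: [0.9, -0.0, 1.0]
width: 0.0856
```

Emit:
jog_arm --rotation '[[0,0,0],[0,0,0],[0,0,0],[0,0,0],[0,0,0]]' --dp '[[0,38,48],[0,38,48],[0,38,48],[0,38,48],[0,30,48]]' --claw '[1,1,1,1,1]'

```text
clock: 1.98
eef_pos: [0.4424, 0.2106, 0.2519]
tool_rot: [-0.5, -0.5, -0.5, 0.5]
contact_force: [-0.1, 0.3, -0.8]
width: 0.0853
```

```bash
python3 -c "
from h import *
plan((.5803,-.2978,.16),0.0)"
```

```text
t 1.98 p [0.4424 0.2106 0.2519] yaw -0.0 down [ 0. -0. -1.] q [ 0.3   0.14  1.65 -0.    1.34  0.3 ] F [-0.1  0.3 -0.8] w 0.0853
rotvec [-0.0004  0.0001 -0.0001] dp mm [ 91.9 137.9 508.4]
```

Emit:
jog_arm --rotation '[[0,0,0],[0,0,0],[0,0,0],[0,0,0],[0,0,0]]' --dp '[[0,13,50],[0,13,50],[0,14,50],[0,14,50],[0,14,50]]' --claw '[1,1,1,1,1]'

```text
clock: 2.6
eef_pos: [0.5093, -0.0393, 0.2519]
tool_rot: [-0.5, -0.5, -0.5, 0.5]
contact_force: [0.5, -0.8, -0.6]
width: 0.0852
```

Emit:
jog_arm --rotation '[[0,0,0],[0,0,0],[0,0,0],[0,0,0],[0,0,0]]' --dp '[[10,14,50],[20,14,50],[20,14,50],[20,14,50],[21.9,13.9,58.4]]' --claw '[1,1,1,1,1]'

```text
clock: 3.22
eef_pos: [0.5791, -0.296, 0.1597]
tool_rot: [0.5, 0.5, 0.5, -0.5]
contact_force: [1.1, 0.6, -0.1]
width: 0.0851
```

```bash
python3 -c "
from h import *
plan((.5803,-.2978,.022),0.0)
im=manip.grab_frame('top')[...,::-1];cv2.imwrite('pics/t1.png',cv2.resize(im[180:320,270:430],None,fx=4,fy=4))
im=manip.grab_frame('scene')[...,::-1];cv2.imwrite('pics/s1.png',cv2.resize(im[100:240,190:350],None,fx=4,fy=4))"
```

```text
t 3.23 p [ 0.5791 -0.296   0.1597] yaw 0.0 down [-0.     0.001 -1.   ] q [-0.58  0.46  1.43  0.    1.25 -0.58] F [ 1.1  0.6 -0.1] w 0.0851
rotvec [ 0.0004 -0.0006  0.0004] dp mm [137.7   1.2   1.8]
```

View pics/s1.png

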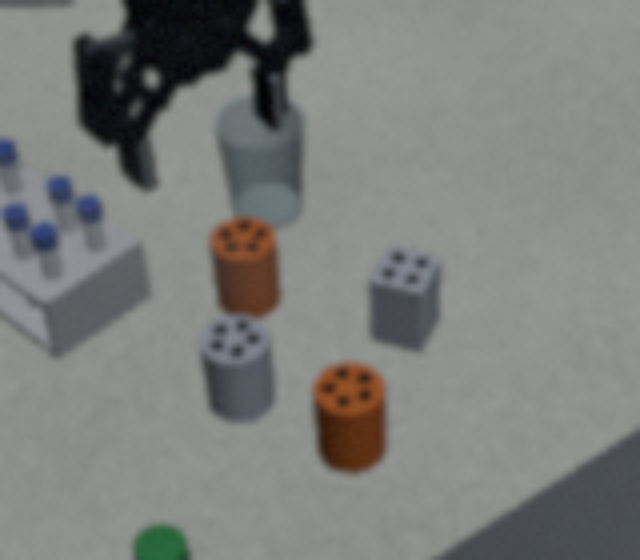

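View pics/t1.png

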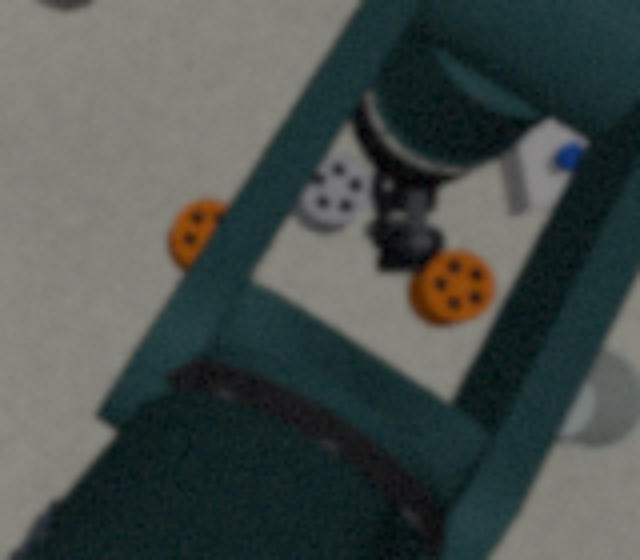

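```bash
python3 -c "
from h import *
for x in(-.045,0,.045):
  for z in (.17,):
    X=np.array([.579+x,-.296,z]);print(x,(proj('top',X)-[270,180])*4,(proj('scene',X)-[190,100])*4)"
```

```text
-0.045 [362.79045005 235.91722005] [277.50097728 180.02102705]
0 [360.79565582 161.72779988] [219.218413   209.70269064]
0.045 [358.83077871  88.65104259] [158.65069837 240.54811674]
```

```bash
python3 -c "
from h import *
im=manip.grab_frame('scene')[...,::-1].copy();print(manip.observe()['eef_pos'])
z=cv2.resize(im[90:200,190:300],None,fx=5,fy=5,interpolation=cv2.INTER_CUBIC)
z=cv2.convertScaleAbs(z,alpha=1.8)
for X in ((.579,-.296,.16),(.579,-.296,.179),(.579,-.296,.233),(.622,-.296,.173),(.536,-.296,.173)):
  p=(proj('scene',np.array(X))-[190,90])*5;cv2.circle(z,tuple(int(v) for v in p),3,(0,0,255),-1)
cv2.imwrite('pics/s2.png',z)"
```

```text
[ 0.57800286 -0.29699724  0.15823729]
```

View pics/s2.png

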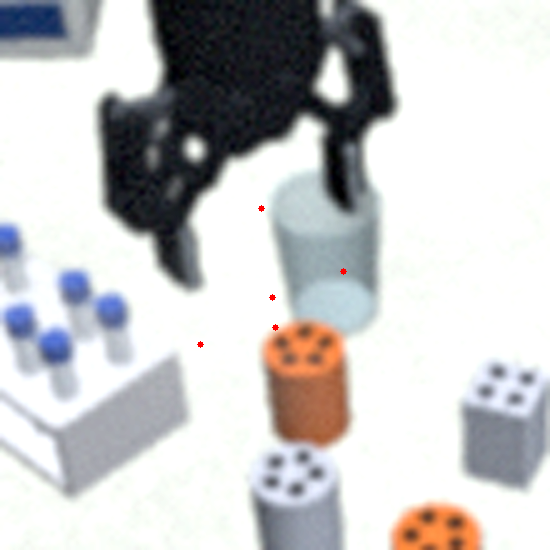

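```bash
python3 -c "
from h import *
im=manip.grab_frame('top')[...,::-1].copy();print(manip.observe()['eef_pos'],manip.observe()['qvel'])
cv2.imwrite('pics/t2full.png',cv2.convertScaleAbs(im,alpha=1.8))
z=cv2.resize(im[180:290,310:420],None,fx=5,fy=5,interpolation=cv2.INTER_CUBIC)
z=cv2.convertScaleAbs(z,alpha=2.2)
for X in ((.579,-.296,.16),(.579,-.296,.179),(.579,-.296,.233),(.622,-.296,.173),(.536,-.296,.173)):
  p=(proj('top',np.array(X))-[310,180])*5;cv2.circle(z,tuple(int(v) for v in p),3,(0,0,255),-1)
cv2.imwrite('pics/t2.png',z)
for n in('top','scene'): print(n,proj(n,np.array([0,0,0.])),proj(n,np.array([0,0,0.3])))"
```

```text
[ 0.57802445 -0.29525179  0.1591928 ] [ 0.03088367 -0.0376167   0.01585835  0.00608515  0.00577436  0.00363278]
top [239.27580035 452.4446657 ] [223.20359004 511.95763419]
scene [462.80102085 164.67299161] [503.58274178  71.92728676]
```

View pics/t2.png

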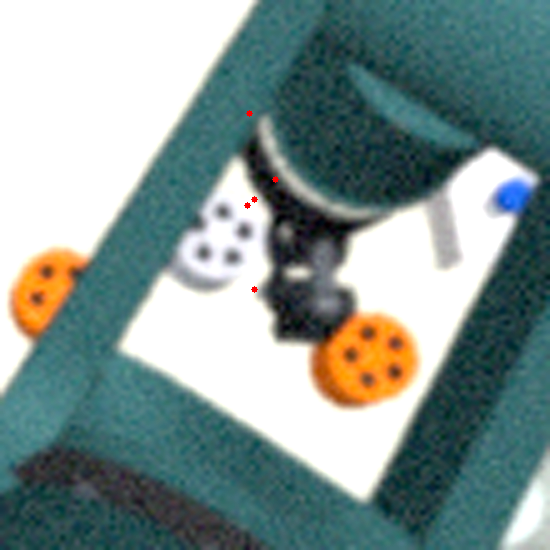

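View pics/t2full.png

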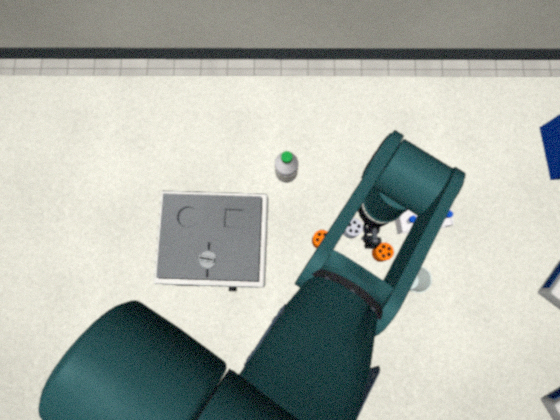

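```bash
python3 -c "
from h import *
for n,p in (('scene',(229,147)),('scene',(260,131.6)),('top',(310+265/5,180+292/5)),('top',(310+278/5,180+330/5))):
  a=ray(n,p,0);b=ray(n,p,.3)
  for y in(-.29,-.296,-.31,-.32):
    t=(y-a[1])/(b[1]-a[1]);print(n,(a+t*(b-a)).round(3))
"
```

```text
scene [ 0.623 -0.29   0.214]
scene [ 0.62  -0.296  0.208]
scene [ 0.613 -0.31   0.196]
scene [ 0.607 -0.32   0.187]
scene [ 0.533 -0.29   0.214]
scene [ 0.529 -0.296  0.209]
scene [ 0.519 -0.31   0.196]
scene [ 0.513 -0.32   0.188]
top [ 0.528 -0.29   0.231]
top [ 0.532 -0.296  0.199]
top [ 0.541 -0.31   0.125]
top [ 0.548 -0.32   0.072]
top [ 0.508 -0.29   0.259]
top [ 0.511 -0.296  0.228]
top [ 0.519 -0.31   0.156]
top [ 0.524 -0.32   0.104]
```

The visible fingertips triangulate to x ≈ 0.62 / 0.53 and y ≈ −0.296. That matches in xy, but they look about 35 mm higher than I expected. I'll go down in stages and look again.

Emit:
jog_arm --rotation '[[0,0,0],[0,0,0],[0,0,0]]' --dp '[[30,0,0],[30,0,0],[30,0,0]]' --claw '[1,1,1]'

```text
clock: 3.8
eef_pos: [0.579, -0.2931, 0.0708]
tool_rot: [0.501, 0.5, 0.5, -0.5]
contact_force: [0.1, -0.3, 0.1]
width: 0.0852
```

```bash
python3 -c "
from h import *
plan((.5803,-.2978,.022),0.0)
im=manip.grab_frame('scene')[...,::-1].copy()
z=cv2.resize(im[110:220,190:300],None,fx=5,fy=5,interpolation=cv2.INTER_CUBIC)
z=cv2.convertScaleAbs(z,alpha=1.8)
cv2.imwrite('pics/s3.png',z)"
```

```text
t 3.8 p [ 0.579  -0.2931  0.0708] yaw 0.001 down [ 0.001 -0.    -1.   ] q [-0.58  0.55  1.52  0.    1.07 -0.58] F [ 0.1 -0.3  0.1] w 0.0852
rotvec [ 0.0014  0.0001 -0.0006] dp mm [48.8  1.3  4.7]
```

View pics/s3.png

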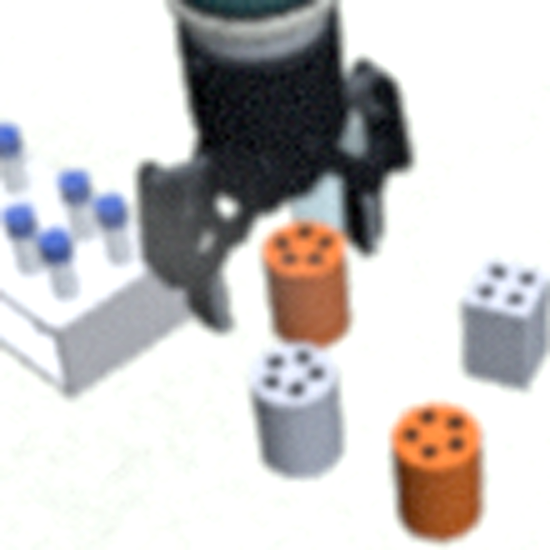

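```bash
python3 -c "
from h import *
print([manip.observe()['eef_pos'].round(4) for _ in range(3)])
for n,p in (('scene',(190+222/5,110+328/5)),('scene',(190+373/5,110+250/5)),):
  a=ray(n,p,0);b=ray(n,p,.3)
  for y in(-.29,-.296,-.31,-.32,-.34):
    t=(y-a[1])/(b[1]-a[1]);print(n,(a+t*(b-a)).round(3))
"
```

```text
[array([ 0.5764, -0.2915,  0.0666]), array([ 0.5764, -0.2915,  0.0666]), array([ 0.5764, -0.2915,  0.0666])]
scene [ 0.621 -0.29   0.121]
scene [ 0.618 -0.296  0.115]
scene [ 0.61 -0.31  0.1 ]
scene [ 0.605 -0.32   0.09 ]
scene [ 0.595 -0.34   0.069]
scene [ 0.526 -0.29   0.12 ]
scene [ 0.522 -0.296  0.113]
scene [ 0.512 -0.31   0.099]
scene [ 0.505 -0.32   0.089]
scene [ 0.492 -0.34   0.068]
```

```bash
python3 -c "
from h import *
P=[]
for i in range(2):
  im=manip.grab_frame('top')[...,::-1].copy();P.append(manip.observe()['eef_pos'].round(4))
print(P)
z=cv2.resize(im[180:290,310:420],None,fx=5,fy=5,interpolation=cv2.INTER_CUBIC)
z=cv2.convertScaleAbs(z,alpha=2.2)
cv2.imwrite('pics/t3.png',z)
"
```

```text
[array([ 0.5763, -0.2915,  0.0682]), array([ 0.5776, -0.2925,  0.07  ])]
```

View pics/t3.png

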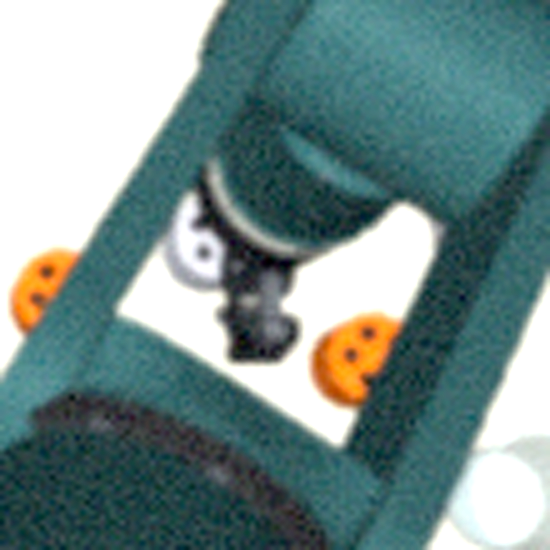

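Emit:
jog_arm --rotation '[[0,0,0],[0,0,0],[0,0,0]]' --dp '[[20,1,2],[15,1,2],[9,0,0]]' --claw '[1,1,1]'

```text
clock: 4.32
eef_pos: [0.5807, -0.2987, 0.0257]
tool_rot: [0.5, 0.5, 0.5, -0.5]
contact_force: [-0.4, 0.4, 1.2]
width: 0.0853
```

```bash
python3 -c "
from h import *
for n,b in(('scene',(200,130,310,240)),('top',(310,180,420,290))):
  im=manip.grab_frame(n)[...,::-1].copy();print(manip.observe()['eef_pos'],manip.observe()['contact_force'])
  z=cv2.resize(im[b[1]:b[3],b[0]:b[2]],None,fx=5,fy=5,interpolation=cv2.INTER_CUBIC)
  cv2.imwrite(f'pics/{n}4.png',cv2.convertScaleAbs(z,alpha=2))
"
```

```text
[ 0.57994474 -0.29826706  0.02465665] [-0.89291503 -1.13071581 -0.78070987]
[ 0.58001795 -0.29829733  0.02531516] [ 0.04452542  0.89425577 -0.59242171]
```

View pics/scene4.png

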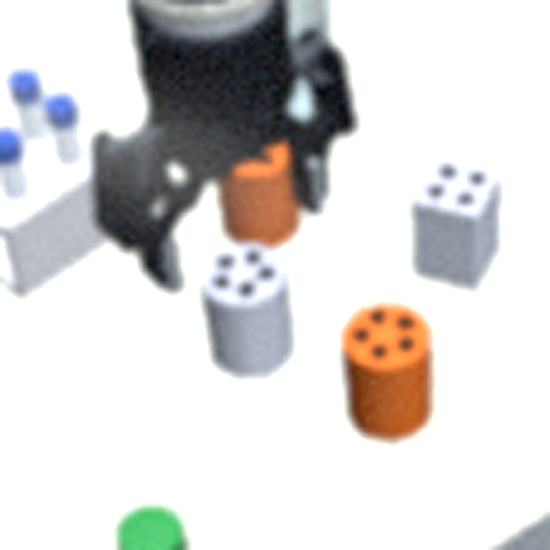

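View pics/top4.png

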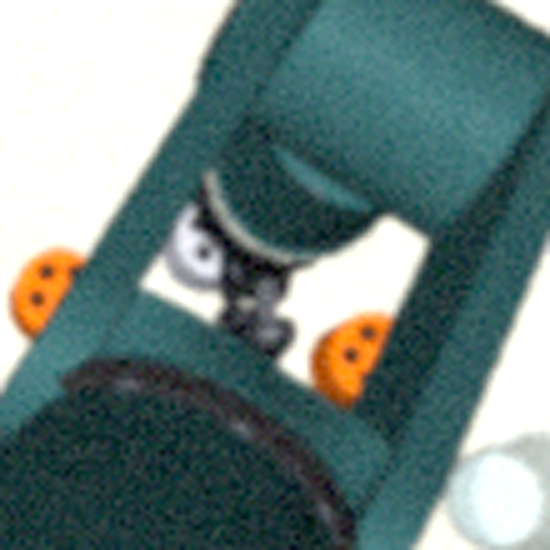

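Emit:
jog_arm --rotation '[[0,0,0],[0,0,0],[0,0,0]]' --dp '[[8,0,0],[8,0,0],[4,0,0]]' --claw '[1,1,1]'

```text
clock: 4.8
eef_pos: [0.5806, -0.2986, 0.0061]
tool_rot: [0.5, 0.5, 0.5, -0.5]
contact_force: [0.7, -1.0, -0.4]
width: 0.0854
```

```bash
python3 -c "
from h import *
for n,b in(('scene',(200,130,310,240)),):
  im=manip.grab_frame(n)[...,::-1].copy();print(manip.observe()['eef_pos'],manip.observe()['contact_force'])
  z=cv2.resize(im[b[1]:b[3],b[0]:b[2]],None,fx=5,fy=5,interpolation=cv2.INTER_CUBIC)
  cv2.imwrite(f'pics/{n}5.png',cv2.convertScaleAbs(z,alpha=2))
"
```

```text
[ 0.58042503 -0.29846249  0.00578202] [-0.68241792  0.62190576  0.24892737]
```

View pics/scene5.png

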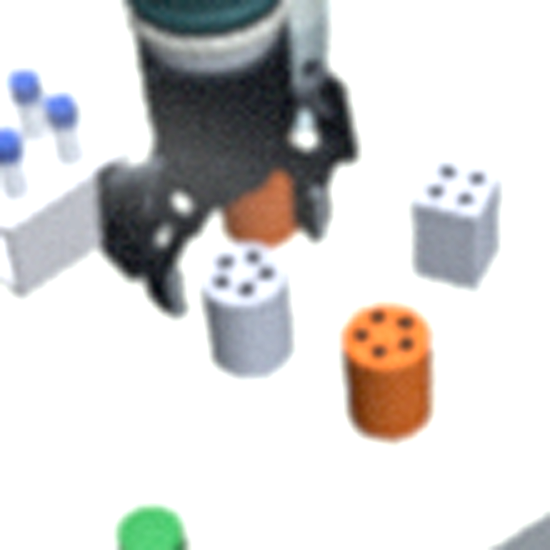

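```bash
python3 -c "
from h import *
print('H1',[(proj('top',np.array([.525,-.298,z]))-[310,180])*5 for z in (.08,.105,.13)])
print('H2',[(proj('top',np.array([.505,-.328,z]))-[310,180])*5 for z in (.04,.065,.09)])
n='top';b=(310,180,420,290)
im=manip.grab_frame(n)[...,::-1].copy()
z=cv2.resize(im[b[1]:b[3],b[0]:b[2]],None,fx=7,fy=7,interpolation=cv2.INTER_CUBIC)
cv2.imwrite(f'pics/{n}5.png',cv2.convertScaleAbs(z,alpha=3)[:600])
"
```

```text
H1 [array([226.59385473, 333.05056742]), array([234.8485408, 327.9767801]), array([243.48799971, 322.66649009])]
H2 [array([270.99512833, 378.20955411]), array([279.96461693, 374.29371222]), array([289.33851902, 370.20131409])]
```

View pics/top5.png

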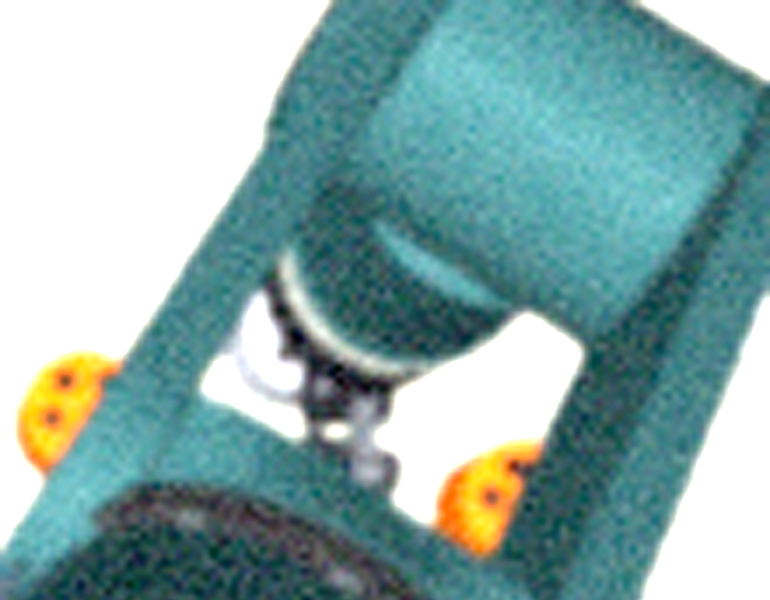

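Emit:
jog_arm --rotation '[[0,0,0],[0,0,0]]' --dp '[[5,0,0],[4,0,0]]' --claw '[1,1]'

```text
clock: 5.15
eef_pos: [0.581, -0.2988, -0.0024]
tool_rot: [0.5, 0.5, 0.5, -0.5]
contact_force: [-0.1, -0.1, -0.2]
width: 0.0855
```

Emit:
jog_arm --rotation '[[0,0,0],[0,0,0]]' --dp '[[4,0,0],[0,0,0]]' --claw '[1,1]'

```text
clock: 5.4
eef_pos: [0.5806, -0.2986, -0.0067]
tool_rot: [0.5, 0.5, 0.5, -0.5]
contact_force: [-0.4, 1.6, -0.2]
width: 0.0855
```

Emit:
jog_arm --rotation '[[0,0,0],[0,0,0]]' --dp '[[4,0,0],[0,0,0]]' --claw '[1,1]'

```text
clock: 5.65
eef_pos: [0.5807, -0.2986, -0.0106]
tool_rot: [0.5, 0.5, 0.5, -0.5]
contact_force: [-0.4, -0.5, 0.0]
width: 0.0855
```

Emit:
jog_arm --rotation '[[0,0,0],[0,0,0]]' --dp '[[3,0,0],[0,0,0]]' --claw '[1,1]'

```text
clock: 5.9
eef_pos: [0.5807, -0.2986, -0.0135]
tool_rot: [0.5, 0.5, 0.5, -0.5]
contact_force: [-0.3, 0.1, 0.5]
width: 0.0855
```

Emit:
jog_arm --rotation '[[0,0,0],[0,0,0]]' --dp '[[3,0,0],[0,0,0]]' --claw '[1,1]'

```text
clock: 6.15
eef_pos: [0.5807, -0.2987, -0.0166]
tool_rot: [0.5, 0.5, 0.5, -0.5]
contact_force: [-0.1, 0.1, 0.5]
width: 0.0855
```

```bash
python3 -c "
from h import *
for n,b in(('scene',(200,130,310,240)),):
  im=manip.grab_frame(n)[...,::-1].copy();print(manip.observe()['eef_pos'],manip.observe()['contact_force'])
  z=cv2.resize(im[b[1]:b[3],b[0]:b[2]],None,fx=5,fy=5,interpolation=cv2.INTER_CUBIC)
  cv2.imwrite(f'pics/{n}6.png',cv2.convertScaleAbs(z,alpha=2))
"
```

```text
[ 0.58077124 -0.29868257 -0.01644335] [-0.82369395  0.17816594 -0.59770753]
```

View pics/scene6.png

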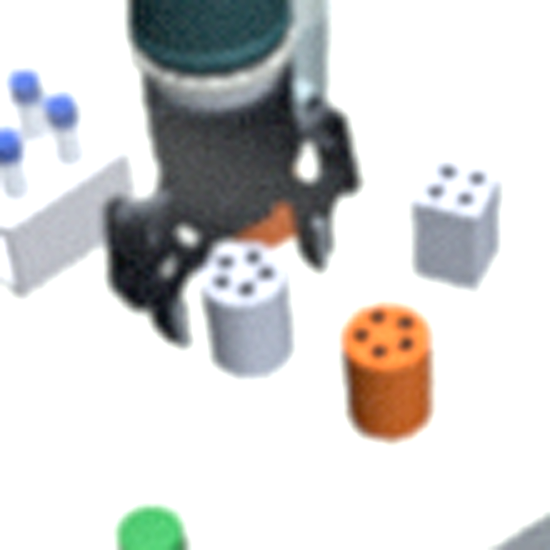

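No contact even at a reported z of −0.017, and both views put the real tips about 40 mm above the reported TCP. So I treat "real z ≈ reported + 0.04". The fingers now straddle the block at a good height, so I'll close on it.

Emit:
jog_arm --rotation '[[0,0,0],[0,0,0],[0,0,0],[0,0,0],[0,0,0]]' --dp '[[0,0,0],[0,0,0],[0,0,0],[0,0,0],[0,0,0]]' --claw '[0.2,0,-0.4,-1,-1]' --grip_force 40

```text
clock: 6.82
eef_pos: [0.5813, -0.299, -0.016]
tool_rot: [0.5, 0.5, 0.5, -0.5]
contact_force: [0.1, 1.0, 3.8]
width: 0.0472
```

```bash
python3 -c "
from h import *
for n,b in(('scene',(200,130,310,240)),('top',(310,180,420,290))):
  im=manip.grab_frame(n)[...,::-1].copy();s=manip.observe();print(s['eef_pos'],s['contact_force'],s['width'])
  z=cv2.resize(im[b[1]:b[3],b[0]:b[2]],None,fx=5,fy=5,interpolation=cv2.INTER_CUBIC)
  cv2.imwrite(f'pics/{n}7.png',cv2.convertScaleAbs(z,alpha=2))
"
```

```text
[ 0.58125624 -0.29897278 -0.01595727] [-0.01469544  0.08954424  3.61395993] 0.04702861022970601
[ 0.58129073 -0.29899859 -0.0159287 ] [-0.18116279  0.05142774  3.90702244] 0.04710280858748746
```

View pics/scene7.png

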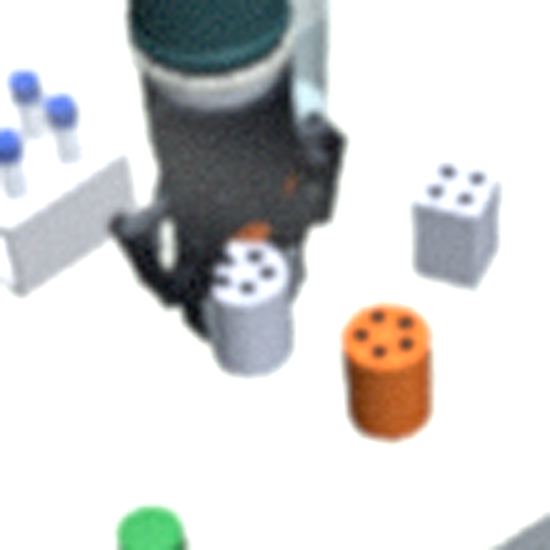

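Emit:
jog_arm --rotation '[[0,0,0],[0,0,0],[0,0,0],[0,0,0]]' --dp '[[-10,0,0],[-25,0,0],[-40,0,0],[-40,0,0]]' --claw '[-1,-1,-1,-1]'

```text
clock: 7.42
eef_pos: [0.5801, -0.2982, 0.0995]
tool_rot: [0.499, 0.5, 0.501, -0.5]
contact_force: [0.5, 0.4, -0.9]
width: 0.0475
```

```bash
python3 -c "
from h import *
for n,b in(('scene',(190,80,310,200)),('top',(310,180,420,290))):
  im=manip.grab_frame(n)[...,::-1].copy();s=manip.observe();print(s['eef_pos'],s['contact_force'],s['width'])
  z=cv2.resize(im[b[1]:b[3],b[0]:b[2]],None,fx=5,fy=5,interpolation=cv2.INTER_CUBIC)
  cv2.imwrite(f'pics/{n}8.png',cv2.convertScaleAbs(z,alpha=2))
"
```

```text
[ 0.58333595 -0.30027111  0.10562406] [0.69671283 0.00567873 2.43008899] 0.047179563478796566
[ 0.58376514 -0.30059805  0.10380469] [ 1.92434891 -1.73600896 -0.95114622] 0.04702094376635448
```

View pics/scene8.png

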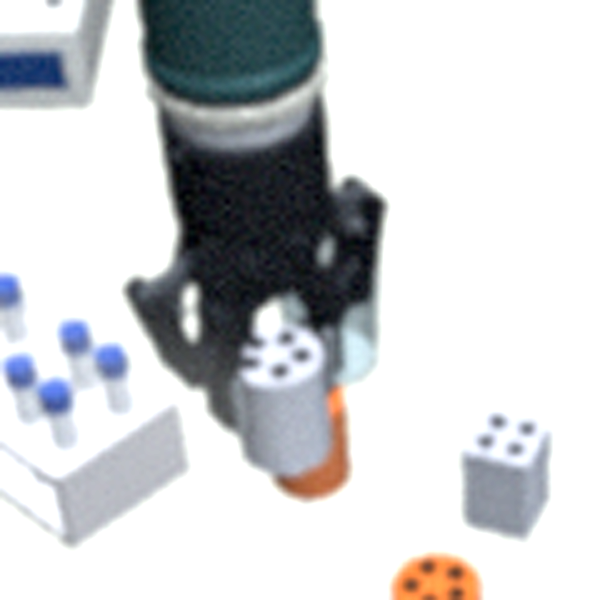

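View pics/top8.png

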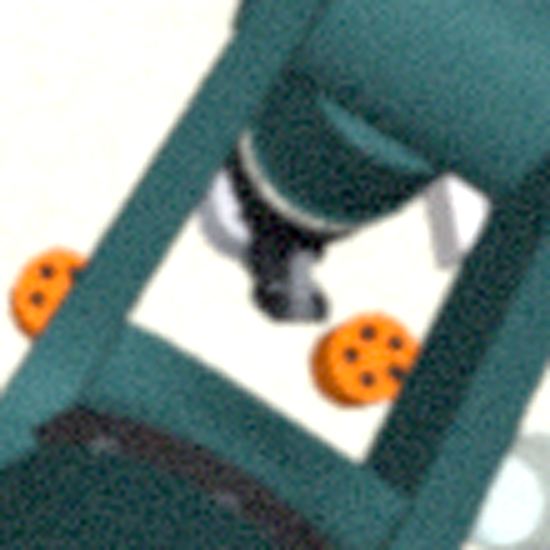

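```bash
python3 -c "
from h import *
z=cv2.imread('pics/scene8.png');g=cv2.cvtColor(z,cv2.COLOR_BGR2GRAY)
cv2.imwrite('pics/s8z.png',cv2.resize(z[280:500,200:360],None,fx=3,fy=2.7,interpolation=cv2.INTER_CUBIC))
for p in ((283,357),):
  uv=(190+(p[0]+.5)/5-.5,80+(p[1]+.5)/5-.5)
  for h in(.17,.18,.19): print(h,ray('scene',uv,h))
print([manip.observe()[k] for k in('eef_pos','qvel')])
plan((.58,-.298,.1),0)
"
```

```text
0.17 [ 0.5731681 -0.2982644  0.17     ]
0.18 [ 0.57946137 -0.2877007   0.18      ]
0.19 [ 0.58575464 -0.277137    0.19      ]
[array([ 0.58376514, -0.30059805,  0.10380469]), array([-0.00017916,  0.04655233,  0.05381651,  0.00129278, -0.05764681,
        0.00075026])]
t 7.53 p [ 0.5838 -0.3006  0.1038] yaw 0.0 down [ 0.007 -0.005 -1.   ] q [-0.58  0.52  1.48 -0.    1.13 -0.58] F [ 1.9 -1.7 -1. ] w 0.047
rotvec [ 0.      0.0046 -0.0068] dp mm [ 3.8 -3.8 -2.6]
```

View pics/s8z.png

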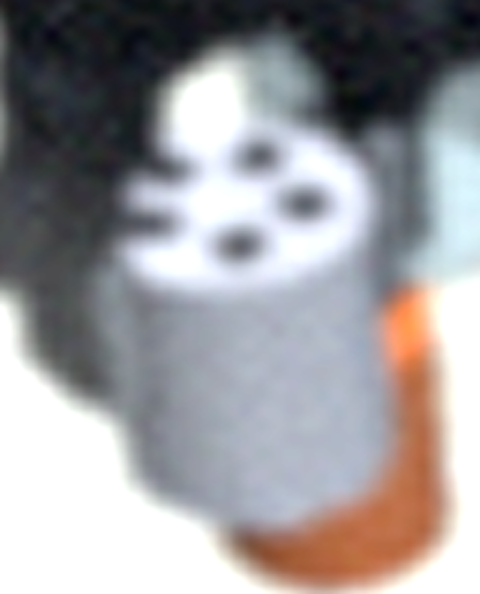

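```bash
python3 -c "
from h import *
for u,v,zs in((360.2,238,(.15,.17,.19)),(375.6,240,(.2,.22,.24))):
  for z in zs: print(u,z,ray('top',(u,v),z).round(4))
"
```

```text
360.2 0.15 [ 0.5388 -0.2985  0.15  ]
360.2 0.17 [ 0.5364 -0.2949  0.17  ]
360.2 0.19 [ 0.5339 -0.2912  0.19  ]
375.6 0.2 [ 0.5281 -0.325   0.2   ]
375.6 0.22 [ 0.5257 -0.3206  0.22  ]
375.6 0.24 [ 0.5233 -0.3163  0.24  ]
```

Emit:
jog_arm --rotation '[[0,0,0],[0,0,0],[0,0,0],[0,0,0],[0,0,0]]' --dp '[[-10,0,-10],[-15,2,-30],[0,2,-45],[0,2,-50],[0,2,-50]]' --claw '[-1,-1,-1,-1,-1]'

```text
clock: 8.15
eef_pos: [0.5871, -0.1112, 0.1223]
tool_rot: [0.499, 0.5, 0.501, -0.501]
contact_force: [0.9, -0.5, -1.6]
width: 0.047
```

Emit:
jog_arm --rotation '[[0,0,0],[0,0,0],[0,0,0],[0,0,0],[0,0,0]]' --dp '[[0,2,-50],[0,2,-50],[0,2,-50],[0,2,-45],[0,2,-30]]' --claw '[-1,-1,-1,-1,-1]'

```text
clock: 8.78
eef_pos: [0.5966, 0.1139, 0.1222]
tool_rot: [0.499, 0.499, 0.501, -0.501]
contact_force: [1.0, 0.3, -1.5]
width: 0.0471
```

Emit:
jog_arm --rotation '[[0,0,0],[0,0,0],[0,0,0],[0,0,0]]' --dp '[[0,0,-20],[0,0,-7],[0,0,0],[0,0,0]]' --claw '[-1,-1,-1,-1]'

```text
clock: 9.28
eef_pos: [0.5989, 0.1371, 0.1236]
tool_rot: [-0.5, -0.5, -0.5, 0.5]
contact_force: [-0.3, 0.1, -1.9]
width: 0.0469
```

```bash
python3 -c "
from h import *
plan((.6022,.1393,.13),0)
for n,b in(('scene',(300,130,460,300)),('top',(145,140,295,290))):
  im=manip.grab_frame(n)[...,::-1].copy();cv2.imwrite(f'pics/raw_{n}9.png',im)
  z=cv2.resize(im[b[1]:b[3],b[0]:b[2]],None,fx=3.5,fy=3.5,interpolation=cv2.INTER_CUBIC)
  cv2.imwrite(f'pics/{n}9.png',cv2.convertScaleAbs(z,alpha=2))
plan((.6022,.1393,.13),0)
"
```

```text
t 9.28 p [0.5989 0.1371 0.1236] yaw -0.001 down [-0.    -0.001 -1.   ] q [ 0.11  0.45  1.56 -0.    1.14  0.11] F [-0.3  0.1 -1.9] w 0.0469
rotvec [-0.001   0.0006  0.0003] dp mm [-6.4  3.3 -2.2]
t 9.38 p [0.599  0.1372 0.1237] yaw -0.001 down [-0. -0. -1.] q [ 0.11  0.45  1.55 -0.    1.14  0.11] F [-0.2  0.3 -2.2] w 0.0469
rotvec [-0.0013  0.0003  0.0001] dp mm [-6.3  3.2 -2.1]
```

View pics/scene9.png

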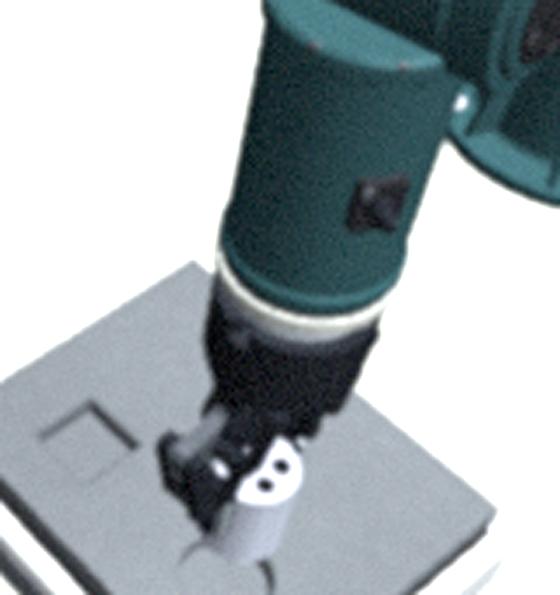

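View pics/top9.png

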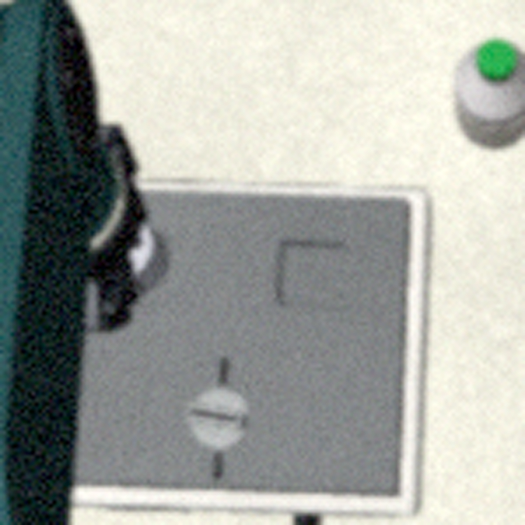

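```bash
cat >> h.py <<'E'
def overlay(n,im,b,s,items,fn,alpha=2):
    z=cv2.resize(im[b[1]:b[3],b[0]:b[2]],None,fx=s,fy=s,interpolation=cv2.INTER_CUBIC);z=cv2.convertScaleAbs(z,alpha=alpha)
    for P,col in items:
        q=np.array([((proj(n,np.array(p))-[b[0],b[1]]+.5)*s-.5) for p in P]).round().astype(int);cv2.polylines(z,[q],True,col,1)
    cv2.imwrite(fn,z)
def circ(x,y,z,r): return [(x+r*np.cos(t),y+r*np.sin(t),z) for t in np.linspace(0,2*np.pi,48)]
E
python3 -c "
from h import *
x,y,z0=.599-.001,.1371+.0012,.1397
it=[(circ(x,y,z0,.024),(0,0,255)),(circ(x,y,z0+.06,.024),(0,0,255)),(circ(.6012,.1405,.093,.027),(0,255,0))]
overlay('scene',cv2.imread('pics/raw_scene9.png'),(330,220,410,320),6,it,'pics/o1.png')
overlay('top',cv2.imread('pics/raw_top9.png'),(150,180,230,260),6,it,'pics/o2.png')
"
```

```text
(no output)
```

View pics/o1.png

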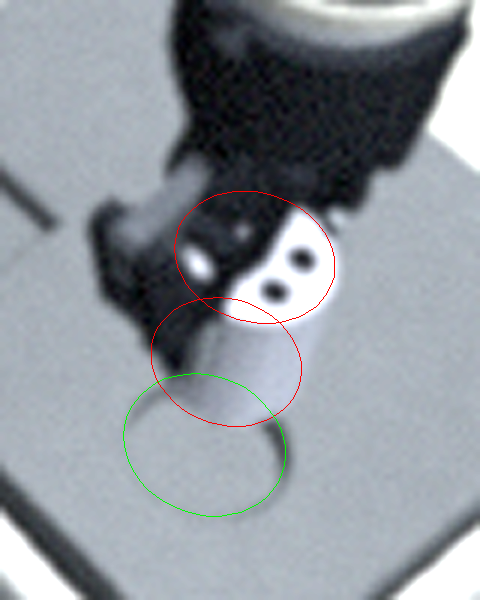

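View pics/o2.png

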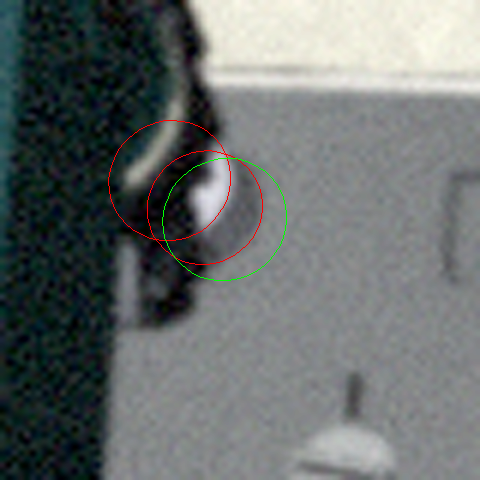

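The block prediction (red) matches in both views, so the offset is a constant translation. I'll correct xy and descend.

Emit:
jog_arm --rotation '[[0,0,0],[0,0,0],[0,0,0],[0,0,0]]' --dp '[[10,3,-2],[20,0,0],[10,0,0],[0,0,0]]' --claw '[-1,-1,-1,-1]'

```text
clock: 9.88
eef_pos: [0.601, 0.14, 0.0825]
tool_rot: [-0.499, -0.499, -0.5, 0.501]
contact_force: [-0.7, 0.4, -1.3]
width: 0.0472
```

```bash
python3 -c "
from h import *
plan((.6022,.1393,.062),0)
p=manip.observe()['eef_pos']
x,y,z0=p[0]-.001,p[1]+.0012,p[2]+.016
it=[(circ(x,y,z0,.024),(0,0,255)),(circ(x,y,z0+.06,.024),(0,0,255)),(circ(.6012,.1405,.093,.027),(0,255,0))]
overlay('scene',manip.grab_frame('scene')[...,::-1],(330,240,410,330),6,it,'pics/o3.png')
overlay('top',manip.grab_frame('top')[...,::-1],(160,180,240,260),6,it,'pics/o4.png')
"
```

```text
t 9.88 p [0.601  0.14   0.0825] yaw -0.0 down [-0.002 -0.    -1.   ] q [ 0.12  0.5   1.59 -0.    1.06  0.12] F [-0.7  0.4 -1.3] w 0.0472
rotvec [-0.0002  0.0004  0.0024] dp mm [20.5  1.2  0.7]
```

View pics/o3.png

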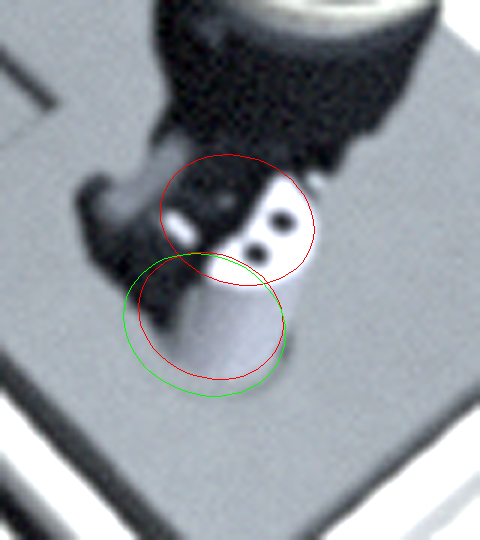

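View pics/o4.png

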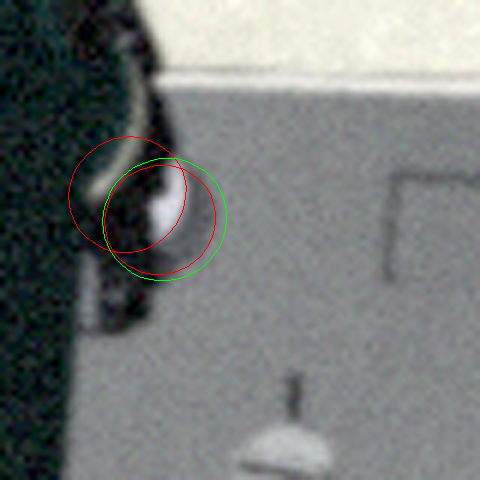

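Emit:
jog_arm --rotation '[[0,0,0],[0,0,0],[0,0,0]]' --dp '[[4,0.5,0.3],[3,0,0],[0,0,0]]' --claw '[-1,-1,-1]'

```text
clock: 10.35
eef_pos: [0.6023, 0.1399, 0.0765]
tool_rot: [-0.5, -0.5, -0.5, 0.5]
contact_force: [-0.7, 0.1, -1.4]
width: 0.047
```

Emit:
jog_arm --rotation '[[0,0,0],[0,0,0],[0,0,0]]' --dp '[[3,0,0],[3,0,0],[0,0,0]]' --claw '[-1,-1,-1]'

```text
clock: 10.72
eef_pos: [0.6021, 0.1399, 0.0703]
tool_rot: [-0.5, -0.5, -0.5, 0.5]
contact_force: [-1.0, -0.1, -1.0]
width: 0.0467
```

Emit:
jog_arm --rotation '[[0,0,0],[0,0,0],[0,0,0]]' --dp '[[3,0,0],[3,0,0],[0,0,0]]' --claw '[-1,-1,-1]'

```text
clock: 11.1
eef_pos: [0.6021, 0.1399, 0.0643]
tool_rot: [-0.5, -0.5, -0.5, 0.5]
contact_force: [0.0, 0.2, -0.9]
width: 0.0471
```

Emit:
jog_arm --rotation '[[0,0,0],[0,0,0],[0,0,0]]' --dp '[[1.5,0,0],[0,0,0],[0,0,0]]' --claw '[-1,-1,-1]'

```text
clock: 11.48
eef_pos: [0.6025, 0.1399, 0.0632]
tool_rot: [0.5, 0.5, 0.5, -0.5]
contact_force: [0.6, 0.4, -1.1]
width: 0.0469
```

Emit:
jog_arm --rotation '[[0,0,0],[0,0,0],[0,0,0]]' --dp '[[1.2,0,0],[0,0,0],[0,0,0]]' --claw '[-1,-1,-1]'

```text
clock: 11.85
eef_pos: [0.6025, 0.14, 0.0621]
tool_rot: [0.5, 0.5, 0.5, -0.5]
contact_force: [0.1, 0.2, -0.5]
width: 0.0471
```

```bash
python3 -c "
from h import *
plan((.6022,.1393,.062),0)
p=manip.observe()['eef_pos']
x,y,z0=p[0]-.001,p[1]+.0012,p[2]+.016
it=[]
overlay('scene',manip.grab_frame('scene')[...,::-1],(320,230,420,340),5,it,'pics/o5.png')
"
```

```text
t 11.85 p [0.6025 0.14   0.0621] yaw -0.0 down [ 0. -0. -1.] q [ 0.12  0.52  1.6  -0.    1.02  0.12] F [ 0.1  0.2 -0.5] w 0.0471
rotvec [-0.      0.     -0.0002] dp mm [ 0.1 -0.3  0.7]
```

View pics/o5.png

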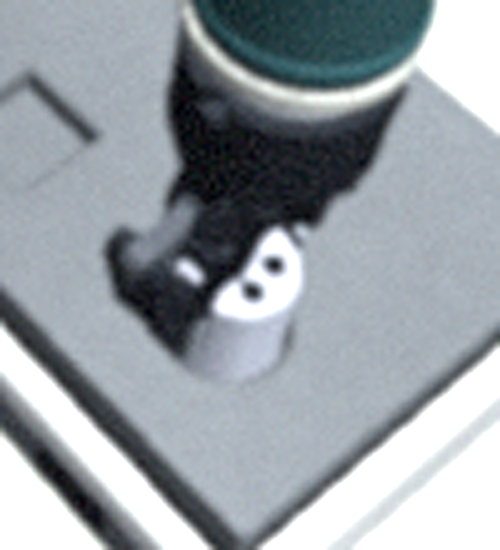

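The block is inside the nest and at its floor. Opening and rising.

Emit:
jog_arm --rotation '[[0,0,0],[0,0,0],[0,0,0],[0,0,0],[0,0,0]]' --dp '[[0,0,0],[0,0,0],[0,0,0],[-10,0,0],[-20,0,0]]' --claw '[0.4,0.7,1,1,1]'

```text
clock: 12.52
eef_pos: [0.6017, 0.1399, 0.092]
tool_rot: [-0.5, -0.499, -0.5, 0.501]
contact_force: [-0.8, -0.3, 0.1]
width: 0.0855
```

Emit:
jog_arm --rotation '[[0,0,0],[0,0,0],[0,0,0],[0,0,0],[0,0,0]]' --dp '[[-40,0,0],[-20,0,20],[0,-5,45],[0,-10,45],[0,-14,45]]' --claw '[1,1,1,1,1]'

```text
clock: 13.15
eef_pos: [0.5737, -0.0164, 0.153]
tool_rot: [0.501, 0.5, 0.5, -0.5]
contact_force: [0.2, 1.4, 0.7]
width: 0.0856
```

Emit:
jog_arm --rotation '[[0,0,0],[0,0,0],[0,0,0],[0,0,0],[0,0,0]]' --dp '[[0,-20,45],[0,-20,45],[0,-20,45],[0,-20,45],[0,-20,45]]' --claw '[1,1,1,1,1]'

```text
clock: 13.78
eef_pos: [0.4729, -0.2416, 0.1529]
tool_rot: [0.501, 0.5, 0.5, -0.5]
contact_force: [-0.2, 0.3, 0.2]
width: 0.0853
```

```bash
python3 -c "
from h import *
plan((.4473,-.2776,.1),.517)
im=manip.grab_frame('top')[...,::-1]
it=[(circ(.6012,.1405,.138,.024),(0,0,255)),(circ(.6012,.1405,.093,.027),(0,255,0))]
overlay('scene',manip.grab_frame('scene')[...,::-1],(320,230,420,340),5,it,'pics/o6.png')
overlay('top',im,(150,180,270,300),5,it,'pics/o7.png')
"
```

```text
t 13.78 p [ 0.4729 -0.2416  0.1529] yaw 0.0 down [ 0.001 -0.001 -1.   ] q [-0.6   0.3   1.71 -0.    1.13 -0.6 ] F [-0.2  0.3  0.2] w 0.0853
rotvec [-0.5169  0.0011 -0.0008] dp mm [ 52.9 -40.1  18.6]
```

View pics/o6.png

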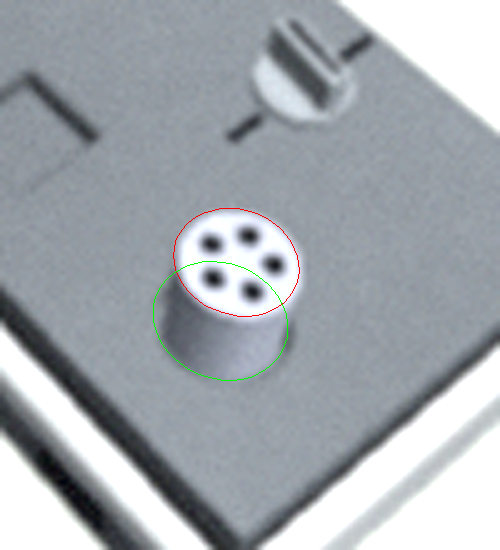

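View pics/o7.png

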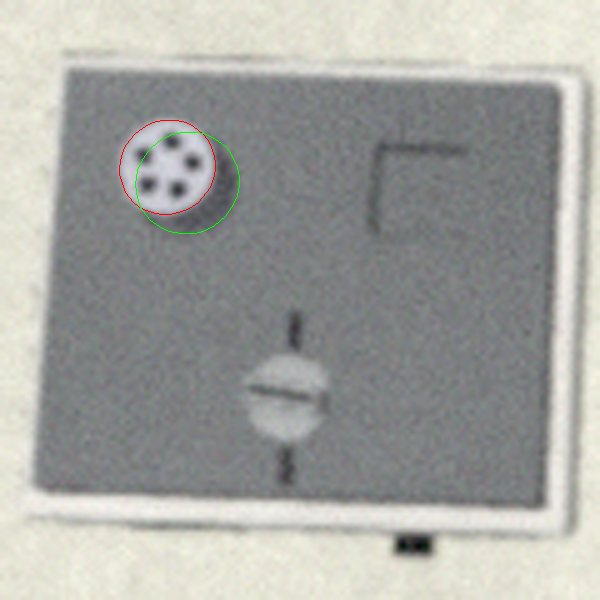

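The round block is home: its top rim matches z = 0.138 in both views. Next is the square block.

Emit:
jog_arm --rotation '[[-0.173,0,0],[-0.172,0,0],[-0.172,0,0],[0,0,0],[0,0,0]]' --dp '[[0,0,0],[0,0,0],[0,0,0],[30,-19,7],[30,-19,7]]' --claw '[1,1,1,1,1]'

```text
clock: 14.5
eef_pos: [0.4482, -0.2709, 0.0924]
tool_rot: [0.612, 0.355, 0.611, -0.355]
contact_force: [0.4, 0.2, -0.4]
width: 0.0852
```

Emit:
jog_arm --rotation '[[0,0,0],[0,0,0]]' --dp '[[15,0,0],[0,0,0]]' --claw '[1,1]'

```text
clock: 14.75
eef_pos: [0.4473, -0.27, 0.0765]
tool_rot: [0.611, 0.356, 0.612, -0.355]
contact_force: [-0.7, 0.1, 0.7]
width: 0.0857
```

```bash
python3 -c "
from h import *
plan((.4473,-.2726,-.014),.517)
im=manip.grab_frame('top')[...,::-1]
overlay('scene',manip.grab_frame('scene')[...,::-1],(230,90,350,210),5,[],'pics/p1.png')
overlay('top',im,(290,220,410,340),5,[],'pics/p2.png')
plan((.4473,-.2726,-.014),.517)
"
```

```text
t 14.75 p [ 0.4473 -0.27    0.0765] yaw 0.517 down [-0.001  0.001 -1.   ] q [-0.68  0.39  1.8   0.    0.95 -1.19] F [-0.7  0.1  0.7] w 0.0857
rotvec [-0.0001 -0.0017  0.0003] dp mm [90.5 -1.3  2.3]
t 14.85 p [ 0.4484 -0.2708  0.0778] yaw 0.518 down [ 0.001 -0.001 -1.   ] q [-0.68  0.39  1.8   0.    0.95 -1.19] F [-0.5  0.1 -0.9] w 0.0852
rotvec [ 0.0005  0.0011 -0.0007] dp mm [91.8 -1.8  1. ]
```

View pics/p1.png

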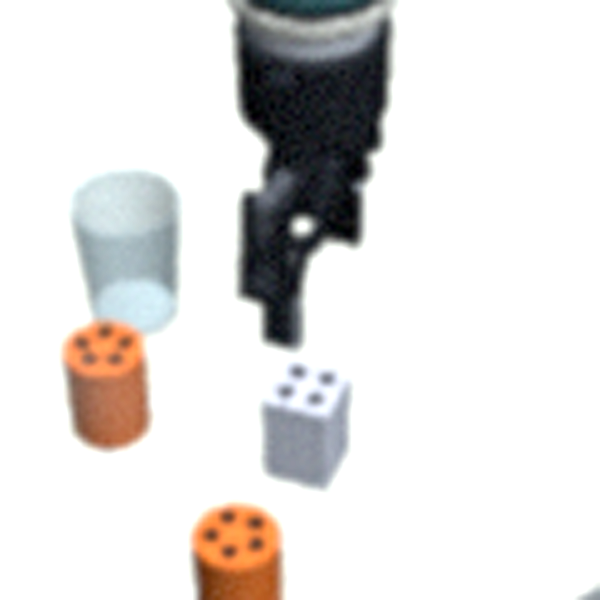

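View pics/p2.png

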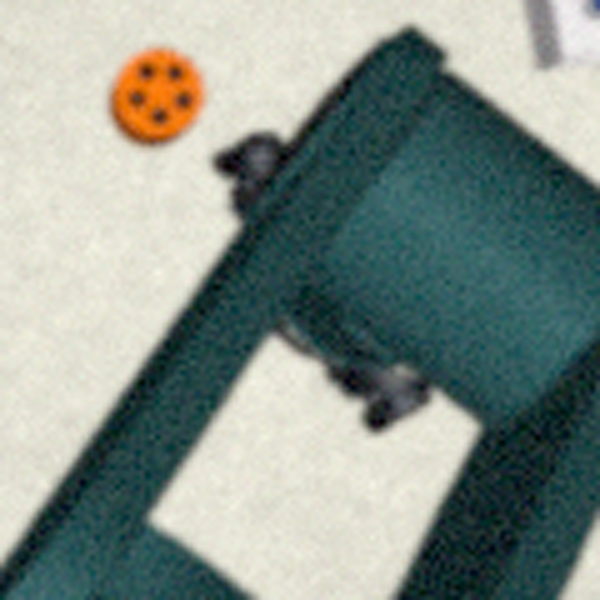

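```bash
python3 -c "
from h import *
for z in(.13,.15,.18,.2):
  print(z,ray('top',(290+250/5,220+165/5),z).round(4),ray('top',(290+395/5,220+390/5),z).round(4),ray('top',(354.4,275.6),z).round(4))
"
```

```text
0.13 [ 0.5037 -0.2512  0.13  ] [ 0.3947 -0.3196  0.13  ] [ 0.4485 -0.2855  0.13  ]
0.15 [ 0.5019 -0.2486  0.15  ] [ 0.395  -0.3157  0.15  ] [ 0.4478 -0.2822  0.15  ]
0.18 [ 0.4993 -0.2445  0.18  ] [ 0.3955 -0.3097  0.18  ] [ 0.4467 -0.2772  0.18  ]
0.2 [ 0.4975 -0.2419  0.2   ] [ 0.3957 -0.3057  0.2   ] [ 0.4459 -0.2739  0.2   ]
```

Emit:
jog_arm --rotation '[[0,0,0],[0,0,0],[0,0,0],[0,0,0],[0,0,0]]' --dp '[[25,0,0],[15,0,0],[15,0,0],[10,0,0],[0,0,0]]' --claw '[1,1,1,1,1]'

```text
clock: 15.48
eef_pos: [0.4469, -0.2706, 0.0113]
tool_rot: [0.611, 0.356, 0.612, -0.356]
contact_force: [-0.1, -0.5, 0.9]
width: 0.0852
```

```bash
python3 -c "
from h import *
plan((.4473,-.2716,-.014),.517)
overlay('scene',manip.grab_frame('scene')[...,::-1],(230,110,350,210),6,[],'pics/p3.png')
"
```

```text
t 15.47 p [ 0.4469 -0.2706  0.0113] yaw 0.517 down [-0.001  0.001 -1.   ] q [-0.68  0.49  1.86 -0.    0.8  -1.19] F [-0.1 -0.5  0.9] w 0.0852
rotvec [-0.     -0.0013  0.0006] dp mm [25.3 -0.1  1.1]
```

View pics/p3.png

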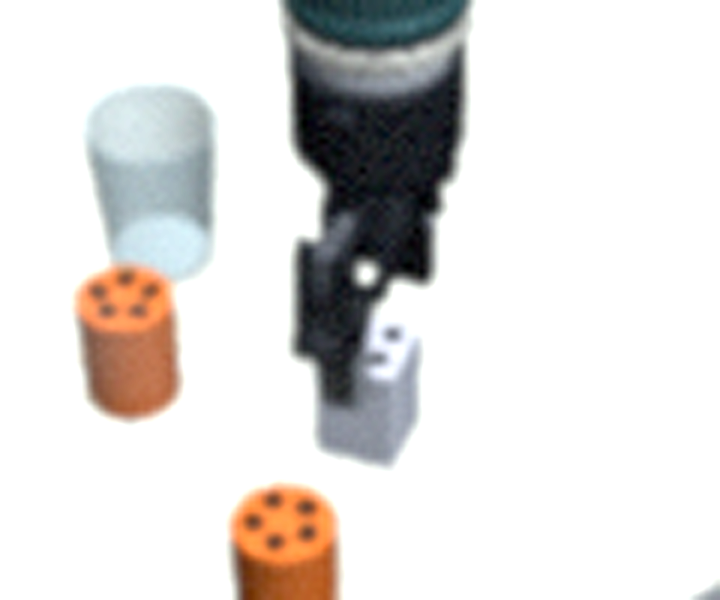

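Emit:
jog_arm --rotation '[[0,0,0],[0,0,0],[0,0,0]]' --dp '[[14,0,0],[10,0,0],[0,0,0]]' --claw '[1,1,1]'

```text
clock: 15.9
eef_pos: [0.4465, -0.2704, -0.013]
tool_rot: [0.61, 0.356, 0.612, -0.356]
contact_force: [0.4, 0.6, 0.3]
width: 0.0859
```

Emit:
jog_arm --rotation '[[0,0,0],[0,0,0],[0,0,0],[0,0,0],[0,0,0]]' --dp '[[0,0,0],[0,0,0],[0,0,0],[0,0,0],[0,0,0]]' --claw '[0.2,0,-0.4,-1,-1]'

```text
clock: 16.52
eef_pos: [0.4477, -0.2713, -0.0115]
tool_rot: [0.612, 0.355, 0.611, -0.356]
contact_force: [0.6, 0.3, 5.9]
width: 0.0394
```

Emit:
jog_arm --rotation '[[0,0,0],[0,0,0],[0,0,0],[0,0,0],[0,0,0]]' --dp '[[0,0,0],[-15,0,0],[-30,0,0],[-40,0,0],[-45,0,0]]' --claw '[-1,-1,-1,-1,-1]'

```text
clock: 17.15
eef_pos: [0.4465, -0.2703, 0.1193]
tool_rot: [0.611, 0.356, 0.612, -0.356]
contact_force: [-0.0, -0.2, -2.6]
width: 0.0393
```

```bash
python3 -c "
from h import *
plan((.5978,.0205,.13),-.029)
overlay('scene',manip.grab_frame('scene')[...,::-1],(230,90,350,190),6,[],'pics/p4.png')
plan((.5978,.0205,.13),-.029)
"
```

```text
t 17.15 p [ 0.4465 -0.2703  0.1193] yaw 0.517 down [-0.001  0.001 -1.   ] q [-0.68  0.33  1.76 -0.    1.05 -1.19] F [-0.  -0.2 -2.6] w 0.0393
rotvec [ 0.546  -0.0012  0.001 ] dp mm [ -10.7  142.8 -295.1]
t 17.2 p [ 0.4498 -0.2729  0.1252] yaw 0.517 down [ 0.006 -0.005 -1.   ] q [-0.68  0.32  1.76 -0.    1.06 -1.19] F [ 1.1 -0.5  2.3] w 0.0396
rotvec [ 0.5462  0.0064 -0.0047] dp mm [  -4.8  139.4 -297.5]
```

View pics/p4.png

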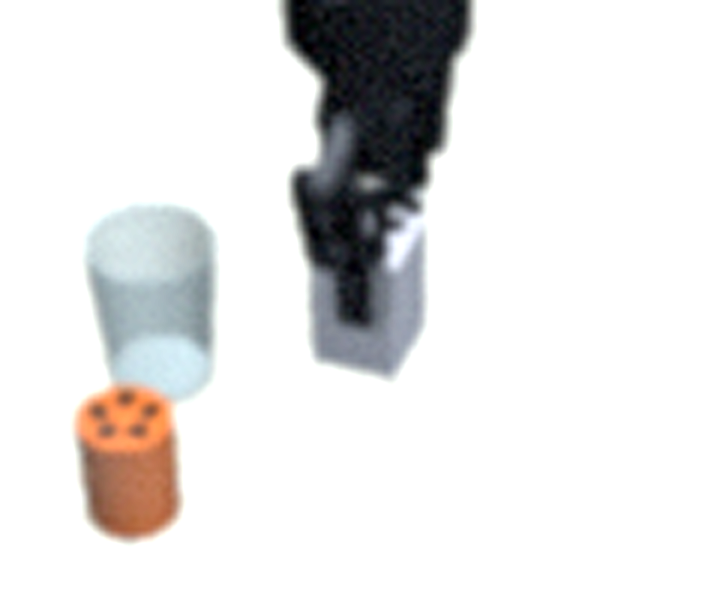

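Emit:
jog_arm --rotation '[[0.182,0,0],[0.182,0,0],[0.182,0,0],[0,0,0],[0,0,0]]' --dp '[[-10,0,0],[0,0,0],[0,0,0],[0,15,-32],[0,20,-45]]' --claw '[-1,-1,-1,-1,-1]'

```text
clock: 17.82
eef_pos: [0.4846, -0.195, 0.1284]
tool_rot: [-0.492, -0.508, -0.492, 0.508]
contact_force: [0.5, -0.0, -1.8]
width: 0.0397
```

Emit:
jog_arm --rotation '[[0,0,0],[0,0,0],[0,0,0],[0,0,0],[0,0,0]]' --dp '[[0,22,-47],[0,22,-47],[0,22,-47],[0,20,-42],[0,12,-28]]' --claw '[-1,-1,-1,-1,-1]'

```text
clock: 18.45
eef_pos: [0.5891, 0.0152, 0.1283]
tool_rot: [0.493, 0.507, 0.493, -0.507]
contact_force: [0.1, 0.1, -1.0]
width: 0.0393
```

Emit:
jog_arm --rotation '[[0,0,0],[0,0,0],[0,0,0]]' --dp '[[0,8,-14],[0,0,0],[0,0,0]]' --claw '[-1,-1,-1]'

```text
clock: 18.82
eef_pos: [0.5963, 0.0257, 0.1279]
tool_rot: [-0.492, -0.507, -0.493, 0.508]
contact_force: [0.1, -1.0, -2.5]
width: 0.0398
```

```bash
cat >> h.py <<'E'
def sq(x,y,z,h,a): return [(x+h*(i*np.cos(a)-j*np.sin(a)),y+h*(i*np.sin(a)+j*np.cos(a)),z) for i,j in((1,1),(1,-1),(-1,-1),(-1,1))]
E
python3 -c "
from h import *
plan((.5978,.0271,.0655),-.029)
p=manip.observe()['eef_pos']
x,y,z0=p[0],p[1]-.0066,p[2]+.0125
it=[(sq(x,y,z0,.02,-.029),(0,0,255)),(sq(x,y,z0+.06,.02,-.029),(0,0,255)),(sq(.5978,.0205,.093,.023,-.029),(0,255,0))]
overlay('scene',manip.grab_frame('scene')[...,::-1],(290,170,370,270),6,it,'pics/q1.png')
overlay('top',manip.grab_frame('top')[...,::-1],(195,160,285,250),6,it,'pics/q2.png')
plan((.5978,.0271,.0655),-.029)
"
```

```text
t 18.82 p [0.5963 0.0257 0.1279] yaw -0.03 down [-0.001 -0.001 -1.   ] q [-0.07  0.42  1.59 -0.    1.13 -0.04] F [ 0.1 -1.  -2.5] w 0.0398
rotvec [-0.0006  0.0006  0.001 ] dp mm [62.4  1.5 -1.4]
t 18.93 p [0.5964 0.0256 0.1279] yaw -0.03 down [-0.001 -0.    -1.   ] q [-0.07  0.42  1.59 -0.    1.13 -0.04] F [-1.2  0.7 -0.3] w 0.039
rotvec [-0.0013  0.0004  0.0007] dp mm [62.4  1.4 -1.6]
```

View pics/q1.png

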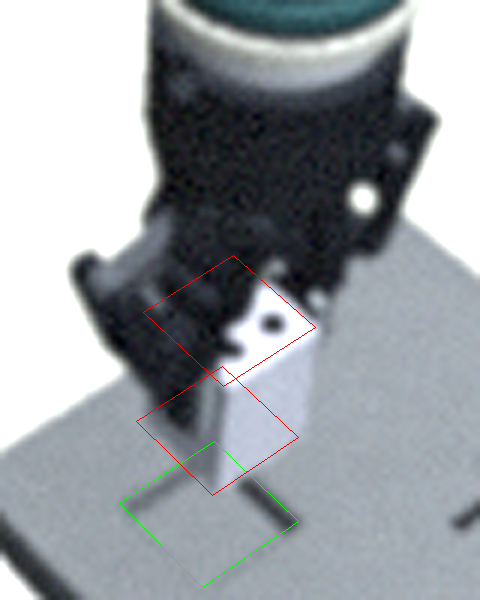

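View pics/q2.png

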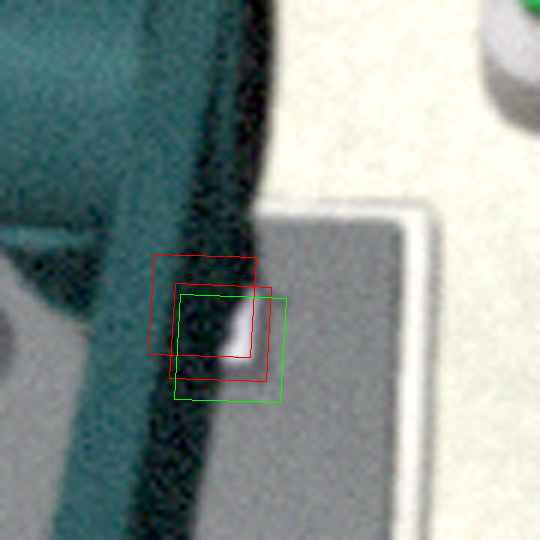

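Emit:
jog_arm --rotation '[[0,0,0],[0,0,0],[0,0,0],[0,0,0]]' --dp '[[15,1.5,-1.5],[20,0,0],[8,0,0],[0,0,0]]' --claw '[-1,-1,-1,-1]'

```text
clock: 19.42
eef_pos: [0.5977, 0.0281, 0.0839]
tool_rot: [-0.492, -0.507, -0.493, 0.508]
contact_force: [-0.1, -0.1, -2.1]
width: 0.0397
```

```bash
python3 -c "
from h import *
plan((.5978,.0271,.0655),-.029)
p=manip.observe()['eef_pos']
x,y,z0=p[0],p[1]-.0066,p[2]+.0125
it=[(sq(x,y,z0,.02,-.029),(0,0,255)),(sq(x,y,z0+.06,.02,-.029),(0,0,255)),(sq(.5978,.0205,.093,.023,-.029),(0,255,0))]
overlay('scene',manip.grab_frame('scene')[...,::-1],(290,190,370,270),7,it,'pics/q3.png')
overlay('top',manip.grab_frame('top')[...,::-1],(195,170,275,250),7,it,'pics/q4.png')
"
```

```text
t 19.43 p [0.5977 0.0281 0.0839] yaw -0.029 down [-0.002  0.    -1.   ] q [-0.07  0.47  1.63 -0.    1.05 -0.04] F [-0.1 -0.1 -2.1] w 0.0397
rotvec [-0.0003  0.      0.0021] dp mm [18.4  0.1  1. ]
```

View pics/q3.png

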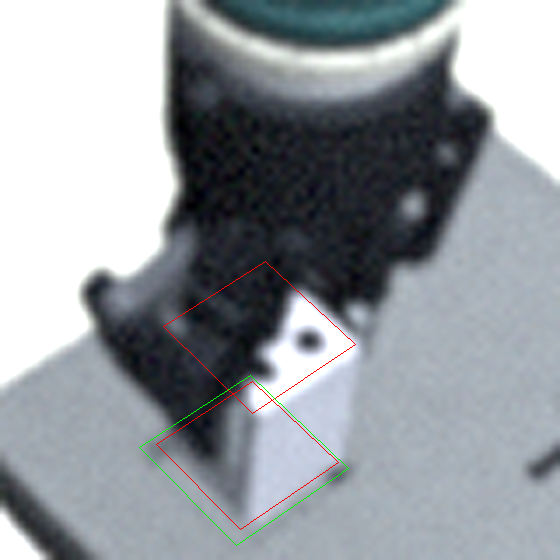

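View pics/q4.png

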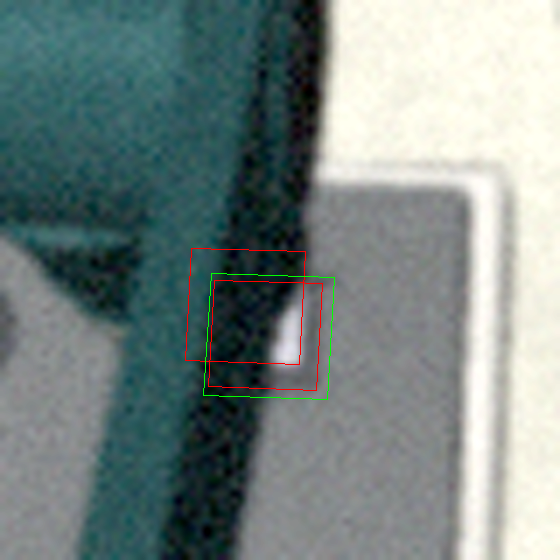

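Emit:
jog_arm --rotation '[[0,0,0],[0,0,0],[0,0,0]]' --dp '[[4,0.5,0.5],[3,0,0],[0,0,0]]' --claw '[-1,-1,-1]'

```text
clock: 19.9
eef_pos: [0.5988, 0.0278, 0.0778]
tool_rot: [-0.493, -0.507, -0.493, 0.507]
contact_force: [0.7, -0.0, -1.9]
width: 0.0395
```

Emit:
jog_arm --rotation '[[0,0,0],[0,0,0],[0,0,0]]' --dp '[[2.5,0,0],[2.5,0,0],[0,0,0]]' --claw '[-1,-1,-1]'

```text
clock: 20.27
eef_pos: [0.5988, 0.0277, 0.0727]
tool_rot: [-0.493, -0.507, -0.493, 0.507]
contact_force: [0.1, -0.3, -2.0]
width: 0.04
```

Emit:
jog_arm --rotation '[[0,0,0],[0,0,0],[0,0,0]]' --dp '[[2.5,0,0],[2.5,0,0],[0,0,0]]' --claw '[-1,-1,-1]'

```text
clock: 20.65
eef_pos: [0.5988, 0.0277, 0.0677]
tool_rot: [-0.493, -0.507, -0.493, 0.507]
contact_force: [0.6, 0.4, -0.9]
width: 0.0396
```

Emit:
jog_arm --rotation '[[0,0,0],[0,0,0],[0,0,0]]' --dp '[[2,0,0],[0,0,0],[0,0,0]]' --claw '[-1,-1,-1]'

```text
clock: 21.02
eef_pos: [0.5993, 0.0277, 0.0665]
tool_rot: [0.493, 0.507, 0.493, -0.507]
contact_force: [-1.9, 0.5, 4.7]
width: 0.0391
```

Emit:
jog_arm --rotation '[[0,0,0],[0,0,0],[0,0,0],[0,0,0],[0,0,0]]' --dp '[[0,0,0],[0,0,0],[0,0,0],[-10,0,0],[-30,0,0]]' --claw '[0.4,0.7,1,1,1]'

```text
clock: 21.65
eef_pos: [0.5976, 0.0278, 0.1054]
tool_rot: [-0.492, -0.506, -0.494, 0.508]
contact_force: [-0.1, 0.6, 0.1]
width: 0.0852
```

Emit:
jog_arm --rotation '[[0,0,0],[0,0,0],[0,0,0],[0.14,0,0],[0,0,0]]' --dp '[[-40,0,0],[-20,-40,0],[0,-45,-30],[0,0,0],[0,-20,-35]]' --claw '[1,1,1,1,1]'

```text
clock: 22.28
eef_pos: [0.502, 0.0973, 0.1672]
tool_rot: [0.456, 0.542, 0.454, -0.541]
contact_force: [1.2, 0.3, -0.5]
width: 0.0852
```

```bash
python3 -c "
from h import *
plan((.490,.0896,.1),-.17)
it=[(circ(.6012,.1405,.138,.024),(0,0,255)),(sq(.5985,.021,.138,.02,-.029),(0,0,255))]
overlay('scene',manip.grab_frame('scene')[...,::-1],(280,170,440,320),4,it,'pics/r1.png')
overlay('top',manip.grab_frame('top')[...,::-1],(145,180,285,300),5,it,'pics/r2.png')
plan((.490,.0896,.1),-.17)
"
```

```text
t 22.27 p [0.502  0.0973 0.1672] yaw -0.173 down [ 0.003 -0.001 -1.   ] q [ 0.06  0.26  1.73 -0.    1.15  0.23] F [ 1.2  0.3 -0.5] w 0.0852
rotvec [-0.0029  0.0002 -0.0028] dp mm [ 67.2 -10.6   9.6]
t 22.38 p [0.4996 0.1004 0.1667] yaw -0.167 down [-0.     0.001 -1.   ] q [0.06 0.26 1.73 0.   1.15 0.23] F [ 0.6 -0.3 -0.2] w 0.0855
rotvec [ 0.0027 -0.0012  0.0006] dp mm [66.7 -7.7 12.3]
```

View pics/r1.png

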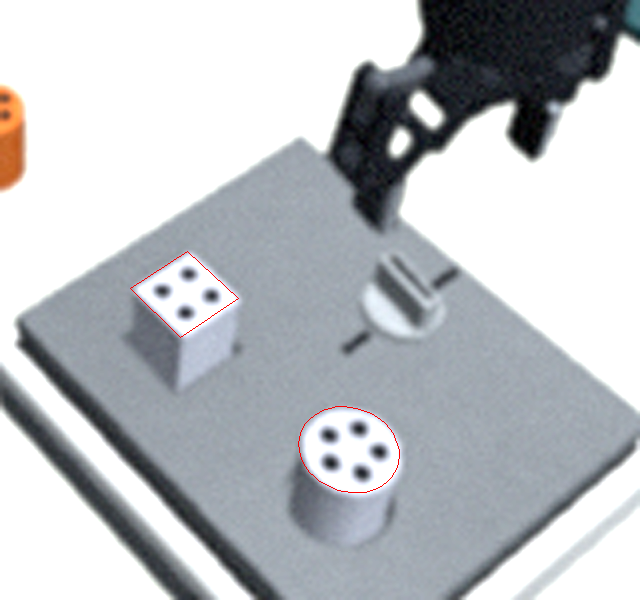

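View pics/r2.png

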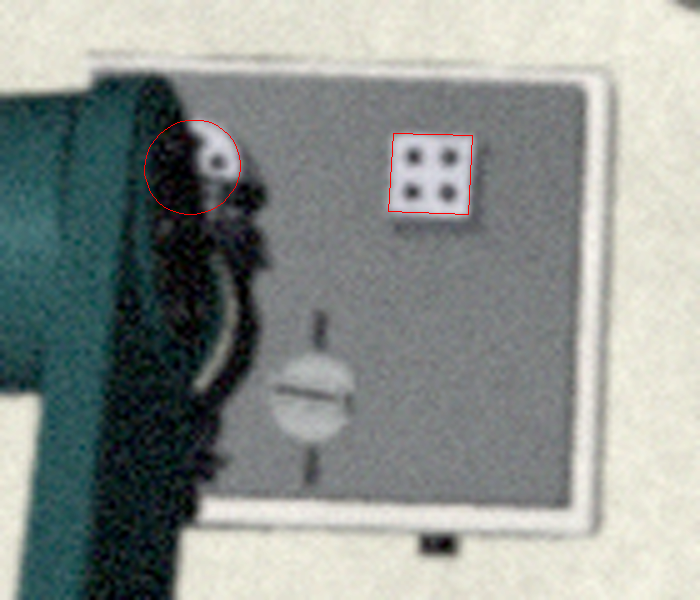

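Both blocks are home: their top outlines match z = 0.138 in both views. Now the fastener.

Emit:
jog_arm --rotation '[[0,0,0],[0,0,0],[0,0,0],[0,0,0]]' --dp '[[20,-8,12],[25,0,0],[16,0,0],[0,0,0]]' --claw '[1,1,1,1]'

```text
clock: 22.88
eef_pos: [0.4905, 0.0871, 0.1044]
tool_rot: [-0.456, -0.54, -0.456, 0.541]
contact_force: [-0.4, -0.0, -1.0]
width: 0.0854
```

```bash
python3 -c "
from h import *
plan((.490,.0896,.067),-.165)
overlay('scene',manip.grab_frame('scene')[...,::-1],(320,170,440,270),6,[],'pics/r3.png')
overlay('top',manip.grab_frame('top')[...,::-1],(145,200,265,300),6,[],'pics/r4.png')
plan((.490,.0896,.067),-.165)
"
```

```text
t 22.88 p [0.4905 0.0871 0.1044] yaw -0.169 down [-0.002 -0.    -1.   ] q [ 0.04  0.32  1.83 -0.    1.    0.21] F [-0.4 -0.  -1. ] w 0.0854
rotvec [-0.004   0.0007  0.002 ] dp mm [37.4 -0.9 -2.3]
t 22.98 p [0.4918 0.0873 0.1056] yaw -0.169 down [ 0.001 -0.    -1.   ] q [ 0.04  0.32  1.83 -0.    1.    0.21] F [ 1.   0.  -0.3] w 0.0853
rotvec [-0.004   0.0001 -0.0007] dp mm [38.6 -2.1 -1.9]
```

View pics/r3.png

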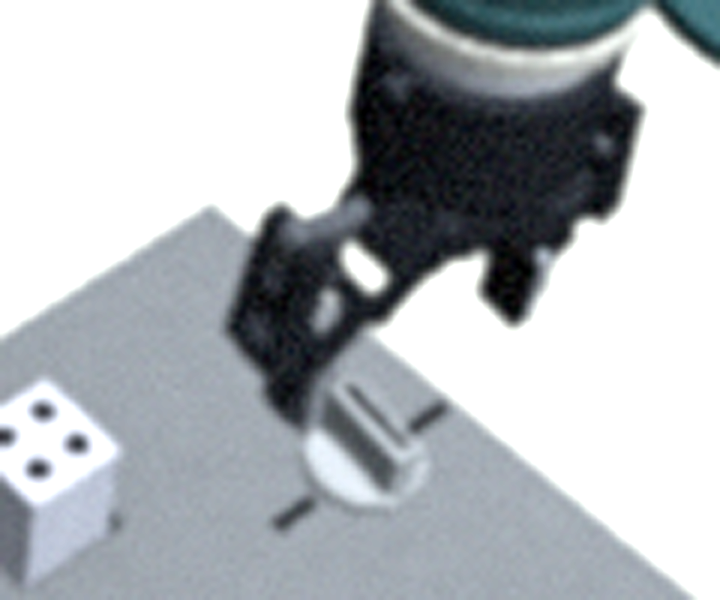

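View pics/r4.png

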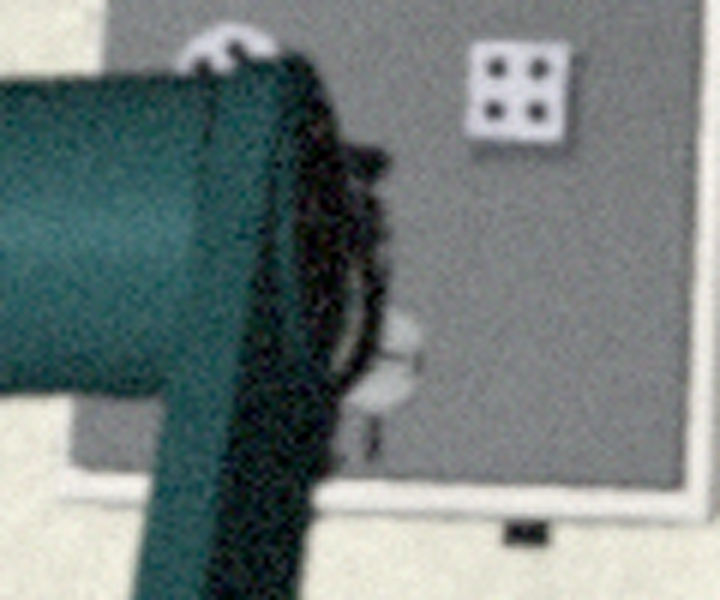

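```bash
python3 -c "
from h import *
print(proj('scene',np.array([.4905,.0806,.158])),proj('scene',np.array([.4905,.0872,.158])))
print(ray('scene',(320+378/6,170+415/6),.123),ray('scene',(387.9,232),.158),ray('top',(145+310/5-.4,180+393/5-.4),.123))
"
```

```text
[383.45369621 228.22221573] [385.86690017 230.112351  ]
[0.48807098 0.08524991 0.123     ] [0.49109792 0.09323692 0.158     ] [0.48961656 0.08003464 0.123     ]
```

Emit:
jog_arm --rotation '[[0,0,0],[0,0,0],[0,0,0],[0,0,0]]' --dp '[[14,-1.5,-2],[14,0,0],[9,0,0],[0,0,0]]' --claw '[1,1,1,1]'

```text
clock: 23.48
eef_pos: [0.4891, 0.0897, 0.0669]
tool_rot: [-0.456, -0.54, -0.456, 0.541]
contact_force: [0.0, -0.3, 0.3]
width: 0.0854
```

```bash
python3 -c "
from h import *
plan((.490,.0896,.067),-.165)
overlay('scene',manip.grab_frame('scene')[...,::-1],(320,170,440,270),6,[],'pics/r5.png')
"
```

```text
t 23.48 p [0.4891 0.0897 0.0669] yaw -0.169 down [-0.002 -0.    -1.   ] q [ 0.04  0.37  1.87 -0.    0.9   0.21] F [ 0.  -0.3  0.3] w 0.0854
rotvec [-0.0039  0.0006  0.0022] dp mm [-0.1  0.9 -0. ]
```

View pics/r5.png

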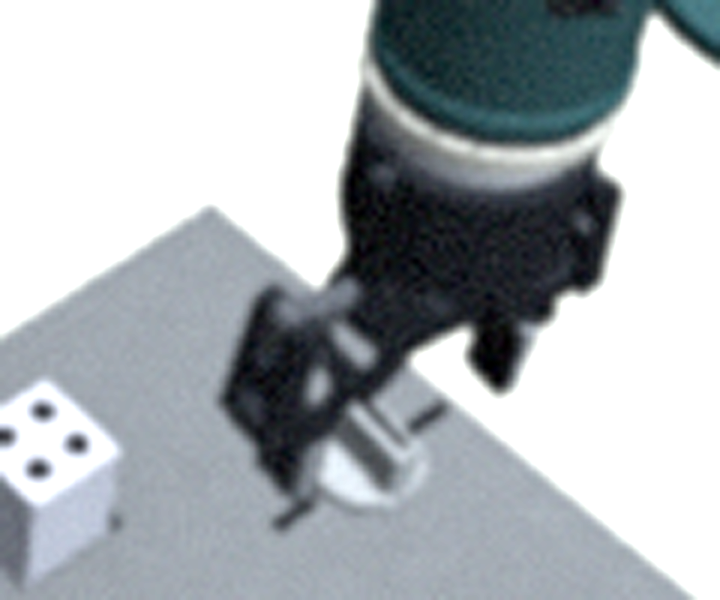

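Emit:
jog_arm --rotation '[[0,0,0],[0,0,0],[0,0,0],[0,0,0],[0,0,0]]' --dp '[[-5,0.5,0],[0,0,0],[0,0,0],[0,0,0],[0,0,0]]' --claw '[0.6,0.3,0,-0.3,-0.4]' --grip_force 20

```text
clock: 24.15
eef_pos: [0.4905, 0.0897, 0.073]
tool_rot: [-0.456, -0.54, -0.456, 0.54]
contact_force: [-0.1, 0.3, -0.3]
width: 0.0257
```

```bash
python3 -c "
from h import *
plan((.490,.0896,.067),-.165)
overlay('scene',manip.grab_frame('scene')[...,::-1],(320,170,440,270),6,[],'pics/r6.png')
"
```

```text
t 24.15 p [0.4905 0.0897 0.073 ] yaw -0.169 down [-0. -0. -1.] q [ 0.04  0.36  1.86 -0.    0.92  0.21] F [-0.1  0.3 -0.3] w 0.0257
rotvec [-0.004   0.0001  0.0001] dp mm [ 6.  -0.5  0.2]
```

View pics/r6.png

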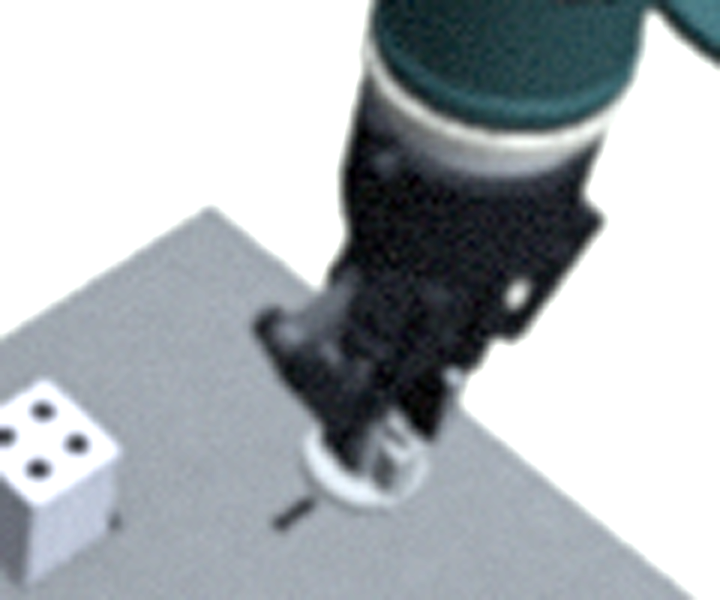

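Emit:
jog_arm --rotation '[[0,0,0],[0,0,0],[0,0,0]]' --dp '[[0,0,0],[0,0,0],[0,0,0]]' --claw '[-0.6,-0.8,-0.8]'

```text
clock: 24.58
eef_pos: [0.4916, 0.0896, 0.0732]
tool_rot: [0.457, 0.541, 0.456, -0.54]
contact_force: [3.4, -1.3, -1.6]
width: 0.0116
```

```bash
python3 -c "
from h import *
plan((.490,.0896,.067),-.165)
print(manip.observe()['moment'])
overlay('scene',manip.grab_frame('scene')[...,::-1],(320,170,440,270),6,[],'pics/r7.png')
"
```

```text
t 24.57 p [0.4916 0.0896 0.0732] yaw -0.169 down [ 0.002 -0.    -1.   ] q [ 0.04  0.36  1.86 -0.    0.92  0.21] F [ 3.4 -1.3 -1.6] w 0.0116
rotvec [-0.0039 -0.     -0.0018] dp mm [ 6.2 -1.6  0.2]
[-0.17682298 -0.52168434  0.02834916]
```

View pics/r7.png

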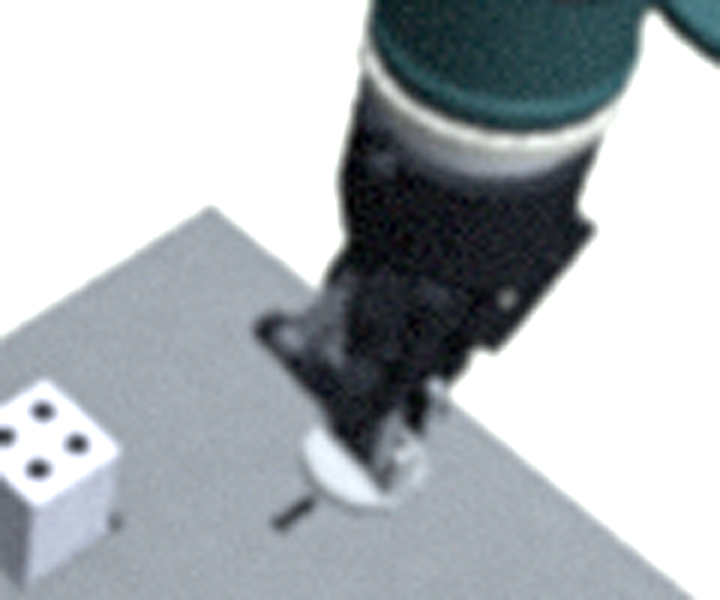

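Emit:
jog_arm --rotation '[[0,0,0],[0.12,0,0],[0.12,0,0],[0.12,0,0],[0,0,0]]' --dp '[[0,1,0],[0,0,0],[0,0,0],[0,0,0],[0,0,0]]' --claw '[-0.8,-0.8,-0.8,-0.8,-0.8]'

```text
clock: 25.25
eef_pos: [0.4934, 0.089, 0.0732]
tool_rot: [0.352, 0.614, 0.351, -0.613]
contact_force: [5.3, -3.2, -3.4]
width: 0.0113
```

```bash
python3 -c "
from h import *
plan((.4915,.0896,.073),-1.6)
print(manip.observe()['moment'])
overlay('scene',manip.grab_frame('scene')[...,::-1],(320,170,440,270),6,[],'pics/r8.png')
"
```

```text
t 25.25 p [0.4934 0.089  0.0732] yaw -0.53 down [ 0.003 -0.001 -1.   ] q [ 0.04  0.37  1.86 -0.    0.92  0.57] F [ 5.3 -3.2 -3.4] w 0.0113
rotvec [ 1.0699 -0.0023 -0.0024] dp mm [ 0.2 -0.6  1.9]
[-0.51170482 -0.92648816 -0.00311251]
```

View pics/r8.png

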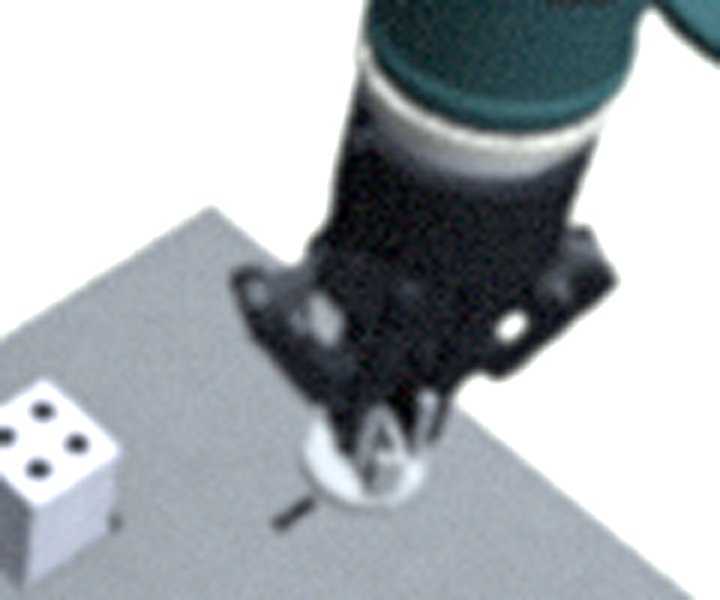

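Emit:
jog_arm --rotation '[[0,0,0],[0.12,0,0],[0.12,0,0],[0.12,0,0],[0,0,0]]' --dp '[[0,2.5,1.5],[0,0,0],[0,0,0],[0,0,0],[0,0,0]]' --claw '[-0.8,-0.8,-0.8,-0.8,-0.8]'

```text
clock: 25.92
eef_pos: [0.4948, 0.0877, 0.0732]
tool_rot: [0.236, 0.668, 0.236, -0.665]
contact_force: [6.5, 2.6, -3.3]
width: 0.0112
```

```bash
python3 -c "
from h import *
plan((.4915,.0896,.073),-1.6)
"
```

```text
t 25.93 p [0.4948 0.0877 0.0732] yaw -0.891 down [ 0.003  0.001 -1.   ] q [0.04 0.37 1.85 0.   0.92 0.93] F [ 6.5  2.6 -3.3] w 0.0112
rotvec [ 7.092e-01 -3.500e-03  1.000e-04] dp mm [ 0.2 -1.8  3.4]
```

Emit:
jog_arm --rotation '[[0,0,0],[0.12,0,0],[0.12,0,0],[0.12,0,0],[0,0,0]]' --dp '[[0,0.5,-1.5],[0,0,0],[0,0,0],[0,0,0],[0,0,0]]' --claw '[-0.8,-0.8,-0.8,-0.8,-0.8]'

```text
clock: 26.55
eef_pos: [0.4957, 0.0862, 0.0732]
tool_rot: [0.114, 0.699, 0.112, -0.697]
contact_force: [5.5, -6.2, -1.6]
width: 0.0111
```

```bash
python3 -c "
from h import *
plan((.4915,.0896,.073),-1.6)
overlay('scene',manip.grab_frame('scene')[...,::-1],(320,170,440,270),6,[],'pics/r9.png')
"
```

```text
t 26.55 p [0.4957 0.0862 0.0732] yaw -1.249 down [ 0.002 -0.002 -1.   ] q [ 0.04  0.37  1.85 -0.    0.92  1.29] F [ 5.5 -6.2 -1.6] w 0.0111
rotvec [ 0.3505 -0.0016 -0.0026] dp mm [ 0.2 -3.3  4.3]
```

View pics/r9.png

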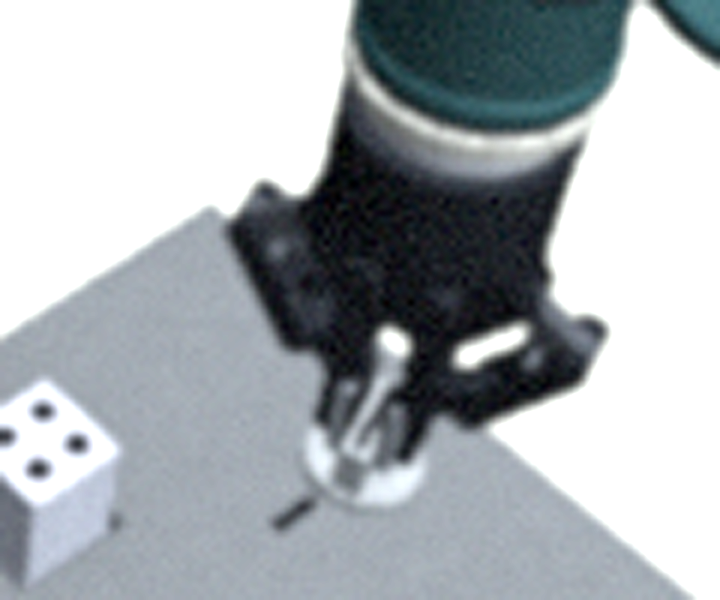

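Emit:
jog_arm --rotation '[[0,0,0],[0.12,0,0],[0.12,0,0],[0.11,0,0],[0,0,0]]' --dp '[[0,2,0],[0,0,0],[0,0,0],[0,0,0],[0,0,0]]' --claw '[-0.8,-0.8,-0.8,-0.8,-0.8]'

```text
clock: 27.22
eef_pos: [0.496, 0.0843, 0.0732]
tool_rot: [-0.009, 0.708, -0.011, -0.707]
contact_force: [4.6, -6.3, -1.6]
width: 0.011
```

```bash
python3 -c "
from h import *
plan((.4915,.0896,.073),-1.6)
overlay('scene',manip.grab_frame('scene')[...,::-1],(320,170,440,270),6,[],'pics/r10.png')
overlay('top',manip.grab_frame('top')[...,::-1],(145,200,265,300),6,[],'pics/r11.png')
"
```

```text
t 27.23 p [0.496  0.0843 0.0732] yaw -1.599 down [ 0.001 -0.002 -1.   ] q [ 0.03  0.37  1.85 -0.    0.92  1.63] F [ 4.6 -6.3 -1.6] w 0.011
rotvec [ 0.0006 -0.0015 -0.0021] dp mm [ 0.2 -5.1  4.6]
```

View pics/r10.png

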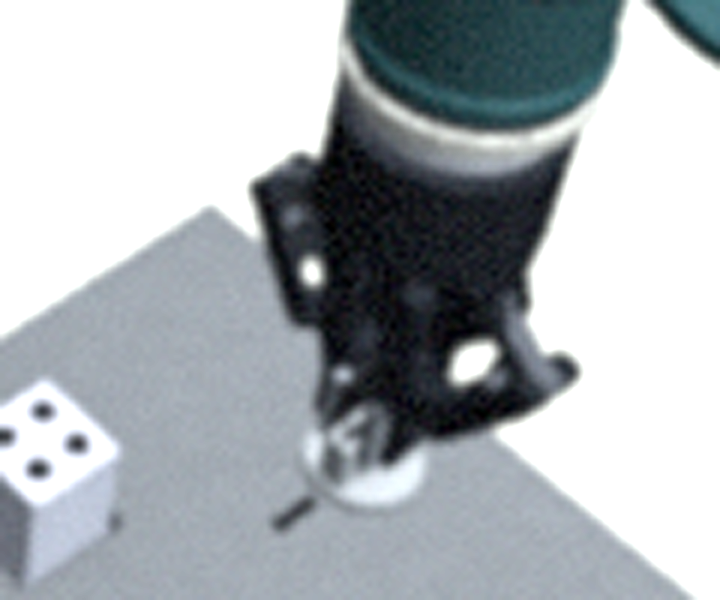

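Emit:
jog_arm --rotation '[[0,0,0],[0,0,0],[0,0,0],[0,0,0],[0,0,0]]' --dp '[[0,2,0],[0,0,0],[0,0,0],[0,0,0],[-20,0,0]]' --claw '[-0.8,-0.5,-0.2,0.2,0.4]'

```text
clock: 27.95
eef_pos: [0.4929, 0.0836, 0.0919]
tool_rot: [0.01, -0.705, 0.01, 0.709]
contact_force: [0.6, 0.1, 0.4]
width: 0.0601
```

Emit:
jog_arm --rotation '[[0,0,0],[0,0,0],[0,0,0],[0,0,0],[0,0,0]]' --dp '[[-30,0,0],[-40,0,0],[0,-40,10],[0,-40,10],[0,-40,10]]' --claw '[0.4,0,-0.5,-1,-1]'

```text
clock: 28.58
eef_pos: [0.4677, 0.2054, 0.163]
tool_rot: [0.01, -0.707, 0.01, 0.707]
contact_force: [0.2, -0.3, 0.0]
width: 0.0001
```

```bash
python3 -c "
from h import *
plan((.5475,.0866,.12),-1.6)
im=manip.grab_frame('scene')[...,::-1];cv2.imwrite('pics/raw_s12.png',im)
overlay('scene',im,(280,170,440,320),4,[],'pics/r12.png')
im=manip.grab_frame('top')[...,::-1];cv2.imwrite('pics/raw_t12.png',im)
overlay('top',im,(145,180,285,300),5,[],'pics/r13.png')
"
```

```text
t 28.57 p [0.4677 0.2054 0.163 ] yaw -1.599 down [-0. -0. -1.] q [ 0.28  0.26  1.74 -0.    1.14  1.88] F [ 0.2 -0.3  0. ] w 0.0001
rotvec [ 0.0006  0.0003 -0.0002] dp mm [ 43.  116.4 -83.3]
```

View pics/r12.png

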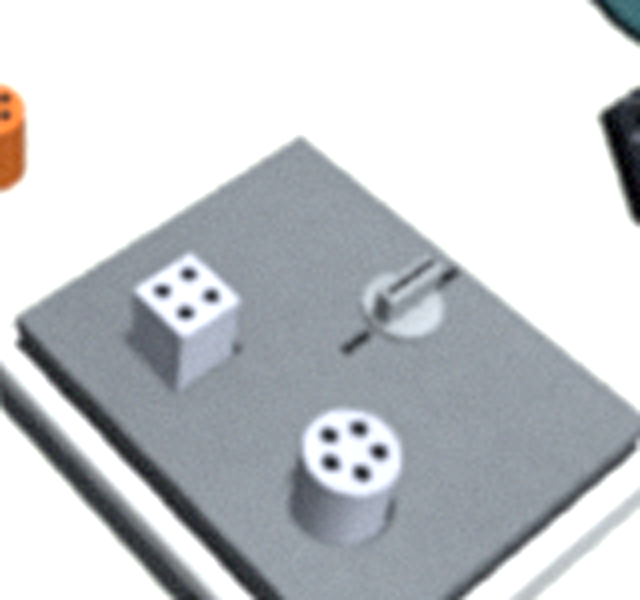

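View pics/r13.png

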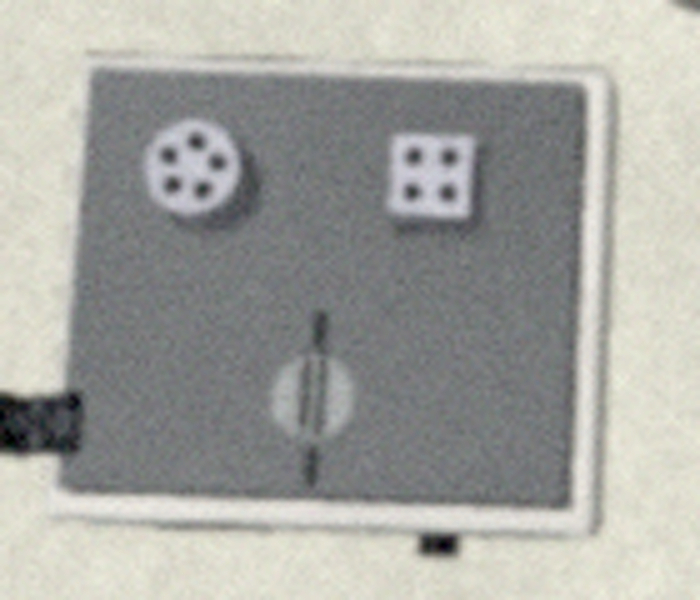

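Emit:
jog_arm --rotation '[[0,0,0],[0,0,0],[0,0,0],[0,0,0],[0,0,0]]' --dp '[[0,35,-25],[0,40,-25],[10,41,-25],[20,0,0],[13,0,0]]' --claw '[-1,-1,-1,-1,-1]'

```text
clock: 29.3
eef_pos: [0.5394, 0.0852, 0.1189]
tool_rot: [0.01, -0.706, 0.011, 0.708]
contact_force: [0.2, 0.8, -0.1]
width: 0.0
```

Emit:
jog_arm --rotation '[[0,0,0],[0,0,0],[0,0,0],[0,0,0]]' --dp '[[20,0,0],[20,0,0],[10,0,0],[0,0,0]]' --claw '[-1,-1,-1,-1]'

```text
clock: 29.8
eef_pos: [0.5393, 0.0866, 0.0694]
tool_rot: [0.01, -0.706, 0.01, 0.708]
contact_force: [0.2, -0.7, 0.4]
width: -0.0001
```

```bash
python3 -c "
from h import *
plan((.541,.087,.06),-1.6)
overlay('scene',manip.grab_frame('scene')[...,::-1],(280,170,440,320),4,[],'pics/u1.png')
im=cv2.imread('pics/raw_s12.png')
f=lambda p:(280+(p[0]+.5)/4-.5,170+(p[1]+.5)/4-.5)
for a,b,z in(((390,292),(435,262),.123),((346,350),(457,272),.093)):
  d=ray('scene',f(a),z)-ray('scene',f(b),z);print(np.arctan2(d[1],d[0]))
"
```

```text
t 29.8 p [0.5393 0.0866 0.0694] yaw -1.598 down [-0.002 -0.    -1.   ] q [ 0.03  0.43  1.76 -0.    0.96  1.63] F [ 0.2 -0.7  0.4] w -0.0001
rotvec [ 0.0016  0.0017 -0.0002] dp mm [ 9.4 -0.5 -1.7]
-0.05387815233079553
-0.03724400049800158
```

View pics/u1.png

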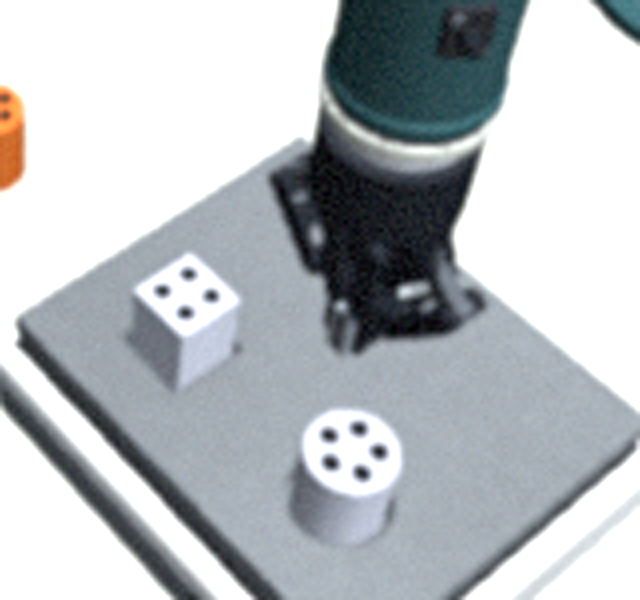

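The slot agrees with the marks to about 0.02 rad. Now I'll find the plate by force.

Emit:
jog_arm --rotation '[[0,0,0],[0,0,0],[0,0,0]]' --dp '[[4,0,0],[3,0,0],[0,0,0]]' --claw '[-1,-1,-1]'

```text
clock: 30.22
eef_pos: [0.54, 0.0864, 0.063]
tool_rot: [0.01, -0.707, 0.01, 0.707]
contact_force: [0.7, -0.4, -0.2]
width: -0.0002
```

Emit:
jog_arm --rotation '[[0,0,0],[0,0,0],[0,0,0]]' --dp '[[3,0,0],[2,0,0],[0,0,0]]' --claw '[-1,-1,-1]'

```text
clock: 30.6
eef_pos: [0.5399, 0.0863, 0.0578]
tool_rot: [0.01, -0.707, 0.01, 0.707]
contact_force: [0.6, -0.3, -0.8]
width: -0.0001
```

Emit:
jog_arm --rotation '[[0,0,0],[0,0,0],[0,0,0]]' --dp '[[2,0,0],[2,0,0],[0,0,0]]' --claw '[-1,-1,-1]'

```text
clock: 30.98
eef_pos: [0.5401, 0.0864, 0.0539]
tool_rot: [0.01, -0.707, 0.01, 0.707]
contact_force: [0.4, -0.7, -0.4]
width: -0.0001
```

Emit:
jog_arm --rotation '[[0,0,0],[0,0,0],[0,0,0]]' --dp '[[2,0,0],[1,0,0],[0,0,0]]' --claw '[-1,-1,-1]'

```text
clock: 31.35
eef_pos: [0.5402, 0.0863, 0.0514]
tool_rot: [-0.01, 0.707, -0.01, -0.707]
contact_force: [-2.1, 0.4, 6.0]
width: 0.0
```

Emit:
jog_arm --rotation '[[0,0,0],[0,0,0],[0,0,0]]' --dp '[[2,0,0],[1,0,0],[0,0,0]]' --claw '[-1,-1,-1]'

```text
clock: 31.72
eef_pos: [0.5402, 0.0864, 0.0485]
tool_rot: [-0.01, 0.707, -0.01, -0.707]
contact_force: [-2.9, 0.2, 7.2]
width: -0.0001
```

Emit:
jog_arm --rotation '[[0,0,0],[0,0,0],[0,0,0]]' --dp '[[2,0,0],[1,0,0],[0,0,0]]' --claw '[-1,-1,-1]'

```text
clock: 32.1
eef_pos: [0.5402, 0.0864, 0.0458]
tool_rot: [-0.01, 0.707, -0.01, -0.707]
contact_force: [-2.1, 0.6, 9.0]
width: 0.0002
```

Emit:
jog_arm --rotation '[[0,0,0],[0,0,0],[0,0,0]]' --dp '[[1.5,0,0],[0,0,0],[0,0,0]]' --claw '[-1,-1,-1]'

```text
clock: 32.48
eef_pos: [0.5403, 0.0864, 0.0457]
tool_rot: [-0.01, 0.707, -0.01, -0.707]
contact_force: [-6.4, -0.3, 23.6]
width: 0.0002
```

Emit:
jog_arm --rotation '[[0,0,0],[0,0,0],[0,0,0]]' --dp '[[1.5,0,0],[0,0,0],[0,0,0]]' --claw '[-1,-1,-1]'

```text
clock: 32.85
eef_pos: [0.5403, 0.0864, 0.0457]
tool_rot: [-0.01, 0.708, -0.01, -0.706]
contact_force: [-10.9, -1.3, 37.3]
width: 0.0001
```

Emit:
jog_arm --rotation '[[0,0,0],[0,0,0],[0,0,0]]' --dp '[[1,0,0],[0,0,0],[0,0,0]]' --claw '[-1,-1,-1]'

```text
clock: 33.22
eef_pos: [0.5404, 0.0864, 0.0456]
tool_rot: [-0.01, 0.708, -0.01, -0.706]
contact_force: [-13.4, -1.3, 46.2]
width: 0.0001
```

Emit:
jog_arm --rotation '[[0,0,0],[0,0,0],[0,0,0]]' --dp '[[-2.3,0,0],[0,0,0],[0,0,0]]' --claw '[-1,-1,-1]'

```text
clock: 33.6
eef_pos: [0.5403, 0.0864, 0.0458]
tool_rot: [-0.01, 0.707, -0.01, -0.707]
contact_force: [-7.4, 0.3, 25.0]
width: -0.0003
```

```bash
python3 -c "
from h import *
plan((.541,.087,.06),-1.6)
it=[(circ(.6012,.1405,.130,.024),(0,0,255)),(sq(.5985,.021,.130,.02,-.029),(0,0,255))]
overlay('scene',manip.grab_frame('scene')[...,::-1],(265,170,455,340),4,it,'pics/u2.png')
overlay('top',manip.grab_frame('top')[...,::-1],(145,180,285,300),5,it,'pics/u3.png')
plan((.541,.087,.06),-1.6)
"
```

```text
t 33.6 p [0.5403 0.0864 0.0458] yaw -1.599 down [ 0.001 -0.    -1.   ] q [ 0.03  0.46  1.78 -0.    0.9   1.63] F [-7.4  0.3 25. ] w -0.0003
rotvec [ 0.0012 -0.0012 -0.0001] dp mm [-14.2  -0.6  -0.7]
t 33.7 p [0.5403 0.0864 0.0457] yaw -1.599 down [ 0.001 -0.    -1.   ] q [ 0.03  0.46  1.78 -0.    0.9   1.63] F [-6.5 -0.2 25.5] w 0.0001
rotvec [ 0.0012 -0.0011 -0.0001] dp mm [-14.3  -0.6  -0.7]
```

View pics/u2.png

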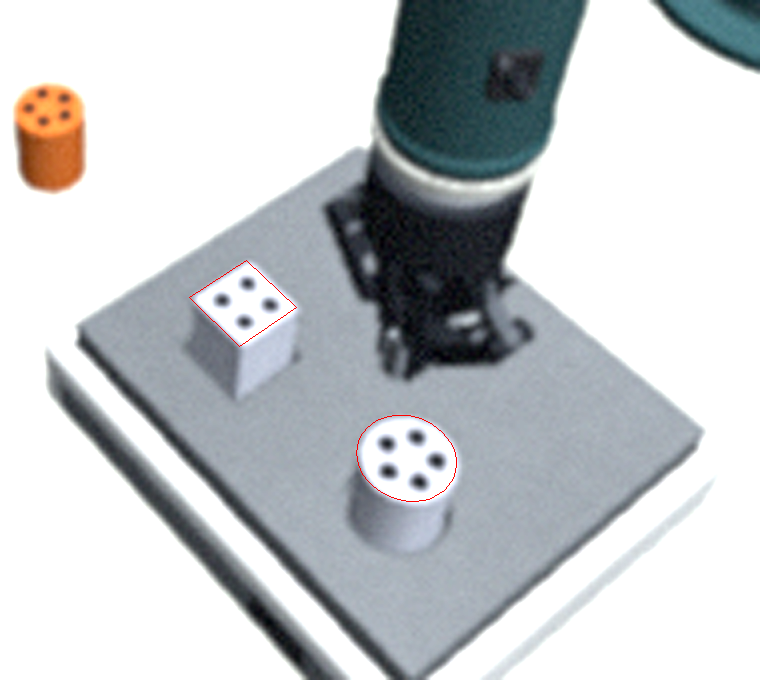

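View pics/u3.png

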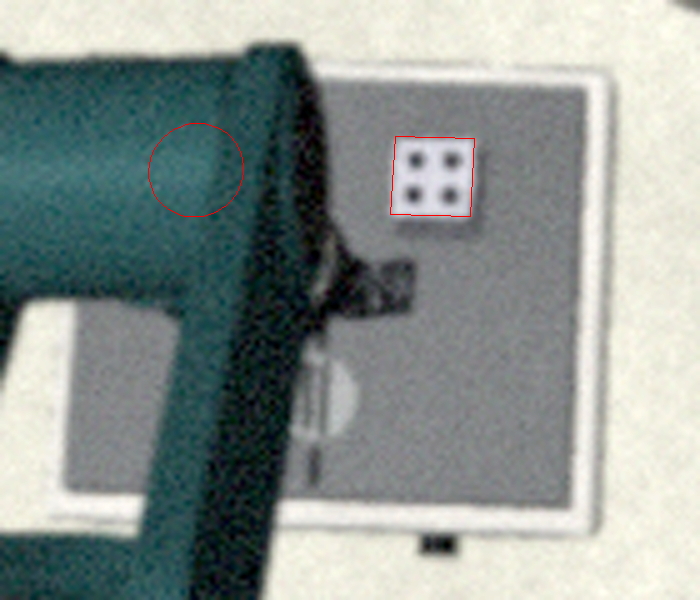

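The block tops now match z = 0.130, so the plate is 8 mm down with both blocks still home. The slot is still aligned and the push is steady at 25 N. Handing in.

```bash
python3 -c "
from station import manip
print(manip.finish_job())"
```

```text
the job is handed in; nothing more can be done
None
```

I handed the job in at about 34 s, with both blocks in their nests, the fastener turned, and the plate held down. No verdict was reported.

**What I did**
- I placed the round grey block, then the square one, in their nests and let go of them.
- I turned the fastener clockwise to its marks and released it.
- I then pressed the plate down with the shut fingers and finished while holding it there.

**Last checks**
- **Blocks:** with the plate raised, both block tops matched a height of 0.138 m, which is fully home. With it pressed, the square matched 0.130 m in both views. The round matched in the scene view only, because the arm hid it from the top camera.
- **Fastener:** the slot was within about 0.02 rad of the marks before pressing. It still looked aligned in the top view afterwards, though partly hidden.
- **Plate:** it met a hard stop after 6–8 mm of travel, judging by contact force, and was held with a steady 25 N or so.

**What disagreed or went wrong**
- **Fingertip offset:** the fingertips sat about 35–40 mm higher, and about 7 mm further towards −y, than the reported tool position. I corrected for this from the pictures.
- **Off-centre grips:** the round block was therefore gripped about 7 mm off-centre. The fastener turn also put a side load of up to about 8 N on the wrist.
- **Pressing force:** I briefly pressed the plate with 46 N through the fingertips before backing off to 25 N. That is above the 40 N limit stated for the arm and gripper body, but only the fingers were in contact.

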